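Open the drinks canister, refill it with sachets and press in its inner lid

ROBOT

A 6-joint arm with a two-finger parallel gripper is mounted at the origin on a cart in front of the work surface, level with it; the furniture and walls round the work are solid. World frame = base frame: x ahead of the robot, y to its left, z up, the work surface at z = 0. Lengths are in mm, angles in rad, forces in N, time in s.
With the tool pointing down it reaches from about 350 to 875 mm from the base axis. Payload 4.2 kg.
Tool frame: the origin (TCP) lies midway between the tips of the shut fingers; the grasp point (between the pads) lies 19 mm behind it; z points along the fingers, y is the line along which they close (so a half turn about z gives the same grasp; the last joint's range is limited). The gripper opens to 85 mm and grips with 20 to 120 N. Pads are 22 mm wide; open, the fingers measure 114 mm over their backs; the gripper's body (76 mm by 85 mm) begins 54 mm behind the grasp point. The pads swing forward as they close: fully open they stand 13 mm farther back than shut.
Start: joints at [1.399, 0.385, 0.008, 0, -1.194, -0.259], TCP at [260.965, 567.888, 191.512] pointing down, gripper open.
Joint ranges: [-3.14, 3.14], [-1.21, 2.06], [-1.07, 1.41], [-3.16, 2.05], [-2.99, -0.16], [-3.1, 3.1]. Speed limits (rad/s): [2.79, 2.79, 3.14, 3.14, 3.14, 3.14].

INTERFACE

Orientations are given as a unit quaternion [x, y, z, w].
In Python, from bench import read_state, get_image, job_done gives the robot as it stands.
- The arm moves only by the tool servo_tool, never from a script. Its arguments are lists of equal length, an entry for each row: "rotation": the turn, a rotation vector about the world's x, y, z scaled (see below), a list of three; "slide": the shift along the world's x, y, z scaled (see below), a list of three; "grip": the opening, from -1 (shut) to 1 (fully open). In form: {"rotation": [[rx, ry, rz], ...], "slide": [[tx, ty, tz], ...], "grip": [grip, ...]}. A call has 1 to 8 rows; each row is the pose to reach, as a shift and turn from the pose commanded when the call began, turning the shorter way round; what a row does not reach only later rows make up. The controller multiplies each number of a shift by 0.2 m and each number of a turn by 360 degrees. A row lasts 1/8 s, in which the tool goes at most 62.5 mm and 10.7 degrees, less where a joint would pass 70% of its speed; a pose out of reach is approached as far as the arm can. A call with a number of a shift or a turn outside -1 to 1 is refused whole. A call with a gripper value outside its range is refused whole. The fingers move at their own pace and stop on an object; the grip force is fixed at half the most. Time passes only in rows, so rows that repeat a pose let the fingers close. It gives the time, the measured TCP pose, the force, the opening and the grip force at its end, in the units of the state.
- read_state(): the state, without advancing time (a new reading comes with each control period).
- get_image(name): name is "scene" or "top"; returns a dict with "image" (420x560x3 uint8, red, green, blue), "depth" (420x560 float32, mm along the optical axis (not along the pixel's ray), 0 where there is no reading), "camera_matrix" (3x3 intrinsics, pixels), "k1" (the pictures are not rectified: a ray, as slopes to the right and down, at radius r is drawn at 1 + k1 r^2 times it, then the intrinsics apply), "rvec" (rotation vector, rad) and "tvec" (3), from world to camera coordinates, as OpenCV has them. Camera axes: x right, y down, z forward; pixel columns grow to the right and rows downward; lengths in mm; the calibration is good to about 2 mm. A picture is of the moment at which its call begins.
- job_done(): hands the job in; it is judged then, once.
The state is a dict: "clock": time; "joints": joint angles; "joint_vel": joint speeds; "joint_efforts": joint torques, N m; "position": TCP position; "ee_rot": TCP orientation; "contact_force": force on the tool from outside, world axes, zero at the start; "wrist_torque": the same for the moment, N m; "gripper_width": finger opening in mm; "grasp_force": force on a finger pad.
Only numpy, scipy, OpenCV 4.12 (cv2) and the standard library are available. Lean on these libraries where they do the work, as an engineer would, in place of code of your own. Each camera call takes 0.05 s, during which the arm holds its last target. There are 200 camera calls.

TASK

Refill the metal drinks canister: unscrew its black lid, lift it off and lay it flat, knob up, inside the brown tray for washing. Put all the drink sachets that lie on the table into the canister, then close it with the loose white inner lid, pressed down firmly until its flange sits level and flush on the rim all round. Leave the shaker beside it standing where it is.

Things in the scene. Friction and masses are not known exactly. Their poses are not given: they have to be found in the camera images.
- canister: Round metal canister, 130 mm in diameter, 125 mm high, fixed (it can be neither moved nor turned). Origin: centre of its underside; z up its axis; inner floor 6 mm above the origin. The neck (its top 28 mm) has a three-start right-hand outside thread, 27 mm of rise per full turn.
- canister_mouth (a point): Centre of the canister's mouth, level with the rim (125 mm above its origin). The hole is 100 mm in diameter, narrowed to about 90 mm by a springy rubber lip 4 mm below the rim.
- screw_lid: Black screw lid, 130 mm in diameter, 29 mm thick, 56 mm high with its knob; 0.16 kg. Origin: centre of its skirt's lower edge, at the start about 102 mm above the canister's origin. Unscrews counterclockwise seen from above (yaw grows), rising 4.3 mm per rad; stiff at first. After 3.1 to 3.5 rad its lugs leave the thread and it lifts straight off; until then the thread holds it.
- screw_lid_knob (a point): Top centre of the screw lid's round fluted grip knob: 56 mm in diameter, 27 mm high, upright sides. It can be gripped at any angle; the lid stays where it is when the knob is let go, so turn it in several twists.
- tray: Brown tray, 195 x 268 mm, 17 mm high, that does not slide. Origin: centre of its underside; long side along its own y; the flat inner floor, 3 mm above the origin, is about 168 x 242 mm, so the screw lid, laid at the centre, has 19 mm to spare towards each long side.
- inner_lid: White press-in lid lying on the table, plug down; 0.09 kg. Plug 96 mm in diameter, 12 mm deep, tapered below; flange 106 mm in diameter, 12 to 15 mm above the origin (centre of the plug's underside; z up). Laid in the mouth it rests on the rubber lip about 7 mm too high; 12 to 20 N down at the middle seats it for good, origin then 113 mm above the canister's.
- inner_lid_knob (a point): Top centre of the inner lid's round pull knob, 26 mm in diameter, 21 mm high, 36 mm above the inner lid's origin. If the lid catches askew on the rubber lip, push the high side of its flange down first.
- sachet_0: Flat stiff drink sachet, 30 x 75 mm, 9 mm thick in the middle, tapering to thin seams at half its thickness (5 mm above the table as it lies); 12 g; grip it low across its 30 mm width. Origin: centre of its underside; its long side runs along its own y, z is normal to its face. It may be absent.
- sachet_1: Flat stiff drink sachet, 30 x 75 mm, 9 mm thick in the middle, tapering to thin seams at half its thickness (5 mm above the table as it lies); 12 g; grip it low across its 30 mm width. Origin: centre of its underside; its long side runs along its own y, z is normal to its face. It may be absent.
- sachet_2: Flat stiff drink sachet, 30 x 75 mm, 9 mm thick in the middle, tapering to thin seams at half its thickness (5 mm above the table as it lies); 12 g; grip it low across its 30 mm width. Origin: centre of its underside; its long side runs along its own y, z is normal to its face. It may be absent.
- sachet_3: Flat stiff drink sachet, 30 x 75 mm, 9 mm thick in the middle, tapering to thin seams at half its thickness (5 mm above the table as it lies); 12 g; grip it low across its 30 mm width. Origin: centre of its underside; its long side runs along its own y, z is normal to its face. It may be absent.
- sachet_4: Flat stiff drink sachet, 30 x 75 mm, 9 mm thick in the middle, tapering to thin seams at half its thickness (5 mm above the table as it lies); 12 g; grip it low across its 30 mm width. Origin: centre of its underside; its long side runs along its own y, z is normal to its face. It may be absent.
- shaker: Shaker, 44 mm in diameter, 90 mm high, standing to the right of the canister, a bystander. Origin: centre of its underside.
There are look-alikes about, which are no part of the job. What is shaped like the sachet_0 but red or turquoise is not meant.

How it is judged (in metres and radians):
On the way, in this order (a step that is already met when the one before it is completed fails the run):
1. the screw lid is unscrewed and lifted clear of the canister ((z of screw_lid in the frame of canister above 0.135 m or horizontal distance between screw_lid and canister above 0.1 m)), for 0.2 s.
2. all the sachets are in the canister (horizontal distance between each of sachet_0, sachet_1, sachet_2, sachet_3, sachet_4 and canister below 0.05 m and z of sachet_0 in the frame of canister between 0 and 0.095 m and z of sachet_1 in the frame of canister between 0 and 0.095 m and z of sachet_2 in the frame of canister between 0 and 0.095 m and z of sachet_3 in the frame of canister between 0 and 0.095 m and z of sachet_4 in the frame of canister between 0 and 0.095 m), for 0.2 s.
3. the inner lid is pressed home, level on the rim (horizontal distance between inner_lid and canister below 0.005 m and z of inner_lid in the frame of canister between 0.111 and 0.1147 m and angle between inner_lid's own z axis and vertical below 0.025 rad), for 0.2 s.
At the end, for the whole second after the job is handed in: The screw lid lies flat (within 0.06 rad) and knob up on the floor of the tray, all sachets are inside the canister, and the inner lid sits in its mouth, level within 0.025 rad, with its flange on the rim (within 1.7 mm); all is released and at rest (all of step 2 and all of step 3 and x of screw_lid in the frame of tray between -0.05 and 0.05 m and y of screw_lid in the frame of tray between -0.09 and 0.09 m and z of screw_lid in the frame of tray between -0.003 and 0.01 m and angle between screw_lid's own z axis and vertical below 0.06 rad and linear speed of each of screw_lid, inner_lid, sachet_0, sachet_1, sachet_2, sachet_3, sachet_4 below 0.02 m/s); the robot touches nothing.
It fails at once if the shaker is pushed more than 4 cm from its place or knocked over (distance of shaker from where it was at the start of the episode above 0.04 m or angle between shaker's own z axis and vertical above 0.8 rad).
Of sachet_0, sachet_1, sachet_2, sachet_3, sachet_4 only 3 to 5 are there at a start; the rules pass over those that are not, and their reading is None.
At some moment in a run one of sachet_0, sachet_1, sachet_2, sachet_3, sachet_4, inner_lid may be knocked a few centimetres aside while the robot is not near it.
Once in a run the grip may slacken for a moment while it holds something.
It also fails if it takes over 210 s, if anything falls off the work surface, if the arm or the gripper's body presses on something with over 40 N, if the wrist force passes 120 N, or if a joint passes its speed limit or range.

## Working session

There is one attempt and no reset: what is moved stays moved. The work goes in short steps, Python scripts to look and compute and a tool call to move; the robot and the scene stay as the last step left them, time stands still between calls to the robot, and variables do not carry over. Pictures are saved under pics/ and viewed, at most 14 in all, crops included, and the job is handed in when it is done.

Besides the shell and the picture viewer there is one more tool, called after "Emit:" as a command line: name --argument value ..., lists and objects as JSON in quotes. servo_tool: Moves the arm, as the interface text tells. Shifts and turns lie within -1 to 1; 1 stands for 0.2 m of shift or 360 degrees of turn. Its arguments: {"type":"object","properties":{"rotation":{"type":"array","items":{"type":"array","items":{"type":"number","minimum":-1,"maximum":1}}},"slide":{"type":"array","items":{"type":"array","items":{"type":"number","minimum":-1,"maximum":1}}},"grip":{"type":"array","items":{"type":"number"}}},"required":["rotation","slide","grip"]}

```bash
mkdir -p pics; cat > h.py <<'E'
import numpy as np, cv2, pickle
from bench import read_state, get_image, job_done
def snap(name,fn):
    d=get_image(name); pickle.dump(d,open(fn+'.pkl','wb'))
    cv2.imwrite('pics/'+fn+'.png',cv2.cvtColor(d['image'],cv2.COLOR_RGB2BGR)); return d
def load(fn): return pickle.load(open(fn+'.pkl','rb'))
def cam(d):
    R=cv2.Rodrigues(np.array(d['rvec'],float))[0]; return R,np.array(d['tvec'],float).ravel(),np.array(d['camera_matrix'],float)
def ray(d,u,v):
    R,t,K=cam(d); p=np.array([(u-K[0,2])/K[0,0],(v-K[1,2])/K[1,1]]); q=p.copy()
    for _ in range(20): q=p/(1+d['k1']*(q@q))
    return R,t,np.array([q[0],q[1],1.])
def at_z(d,u,v,z):
    R,t,r=ray(d,u,v); o=-R.T@t; w=R.T@r; return o+w*(z-o[2])/w[2]
def at_depth(d,u,v):
    R,t,r=ray(d,u,v); return R.T@(r*d['depth'][int(round(v)),int(round(u))]-t)
def proj(d,P):
    R,t,K=cam(d); c=R@np.array(P,float)+t; q=c[:2]/c[2]; q=q*(1+d['k1']*(q@q)); return K[0,0]*q[0]+K[0,2],K[1,1]*q[1]+K[1,2]
def crop(d,x0,y0,x1,y1,fn,s=None):
    im=cv2.cvtColor(d['image'],cv2.COLOR_RGB2BGR)[y0:y1,x0:x1]; s=s or min(800/(x1-x0),600/(y1-y0))
    cv2.imwrite('pics/'+fn+'.png',cv2.resize(im,None,fx=s,fy=s,interpolation=cv2.INTER_CUBIC))
E
python3 - <<'E'
from h import *
for n in ('top','scene'):
    d=snap(n,n+'0'); R,t,K=cam(d); print(n,-R.T@t, K[0,0],d['k1'],R.T@[0,0,1])
print(read_state())
E
```

```text
top [ 178.80295195  -66.45996307 1734.6337963 ] 466.6875829737056 -0.07388667014932071 [ 0.20527517 -0.01711488 -0.97855464]
scene [-276.52079454 -561.62991517  656.03032396] 382.203923974971 -0.07819475472971606 [ 0.74368399  0.46204569 -0.48316448]
{'clock': 0.1, 'joints': array([ 1.39858351e+00,  3.85469269e-01,  6.77035194e-03, -4.19023451e-04,
       -1.19402765e+00, -2.58605383e-01]), 'joint_vel': array([ 0.00164616, -0.00179236,  0.00231504,  0.00043345, -0.000119  ,
        0.00128207]), 'joint_efforts': array([-3.46643865e-04, -3.93320417e+01,  1.88927758e+01,  4.19802144e+00,
       -2.62880843e-03,  3.53908902e-06]), 'position': array([260.74758627, 567.34653887, 190.54278534]), 'ee_rot': array([ 9.76872039e-01, -2.13822471e-01, -1.52883543e-04,  9.72627025e-04]), 'contact_force': array([-1.51376976, -0.18638854, -0.26105413]), 'wrist_torque': array([0.01884052, 0.01512819, 0.03005742]), 'grasp_force': 0.0, 'gripper_width': 85.57006620014292}
```

View pics/top0.png

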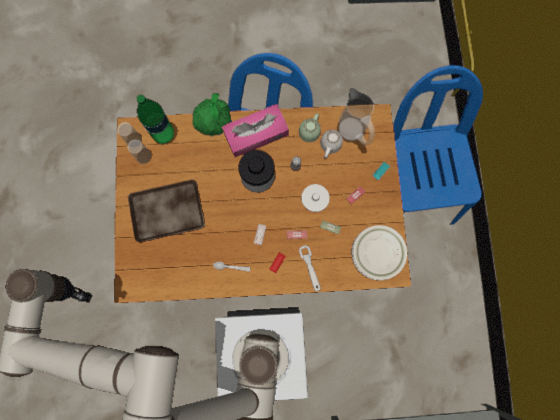

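View pics/scene0.png

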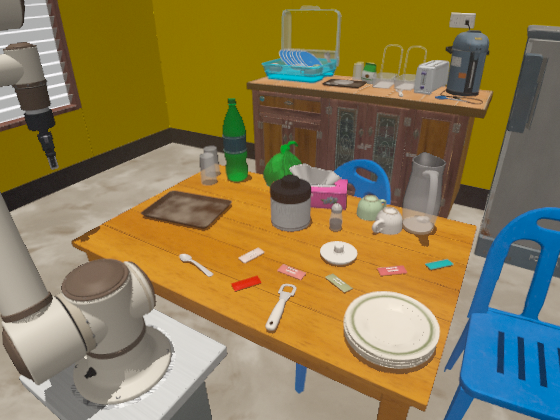

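The top view shows the canister at (257,170), the shaker at (296,163), the inner lid at (315,197) and the tray at (166,210). The sachet-like items are white (260,234), pink (297,235), green (330,227), pink (356,196), red (277,262) and turquoise (381,171). The last two look like decoys, so I'll check them in one close crop.

```bash
python3 - <<'E'
from h import *
d=load('top0'); crop(d,225,140,405,275,'c0')
for n,u,v,z in [('knob',257,156,0),('inner',315,197,36),('w',260,234,9),('p',297,235,9),('g',330,227,9),('p2',356,196,9),('red',277,262,9),('tq',381,171,9),('tray',166,210,3),('shk',296,162,90)]:
    print(n,at_depth(d,u,v).round(1),at_z(d,u,v,z).round(1), d['image'][v,u])
# lid knob region from depth
D=d['depth']; P=[]
for v in range(140,195):
    for u in range(235,285):
        P.append(at_depth(d,u,v))
P=np.array(P)
for lo,hi in [(150,170),(120,145)]:
    q=P[(P[:,2]>lo)&(P[:,2]<hi)]; print(lo,len(q),q.min(0).round(1),q.max(0).round(1),q.mean(0).round(1))
E
```

```text
knob [710.9 -28.3 127.3] [753.1 -25.3   0. ] [33 31 31]
inner [ 568.3 -235.    38. ] [ 568.8 -235.1   36. ] [209 206 197]
w [445.  -22.2   8. ] [444.8 -22.2   9. ] [194 181 172]
p [ 434.4 -160.4    1.4] [ 433.3 -160.     9. ] [201 186 179]
g [ 458.7 -287.4   -4.6] [ 456.6 -285.7    9. ] [167 166 144]
p2 [ 571.2 -395.2    4.8] [ 570.3 -394.4    9. ] [197 177 170]
red [336.7 -79.7  12.5] [337.  -79.8   9. ] [183  58  56]
tq [ 665.1 -501.7    4.4] [ 663.8 -500.6    9. ] [ 54 147 143]
tray [558.3 331.2  -1.1] [557.4 330.2   3. ] [110  95  85]
shk [ 694.4 -170.    83.3] [ 692.3 -169.6   90. ] [163 160 154]
150 196 [644.4 -49.2 150.2] [698.1   4.6 168.6] [671.1 -23.  158.5]
120 805 [607.6 -87.6 120.8] [739.4  42.3 144.1] [668.6 -23.7 132. ]
```

View pics/c0.png

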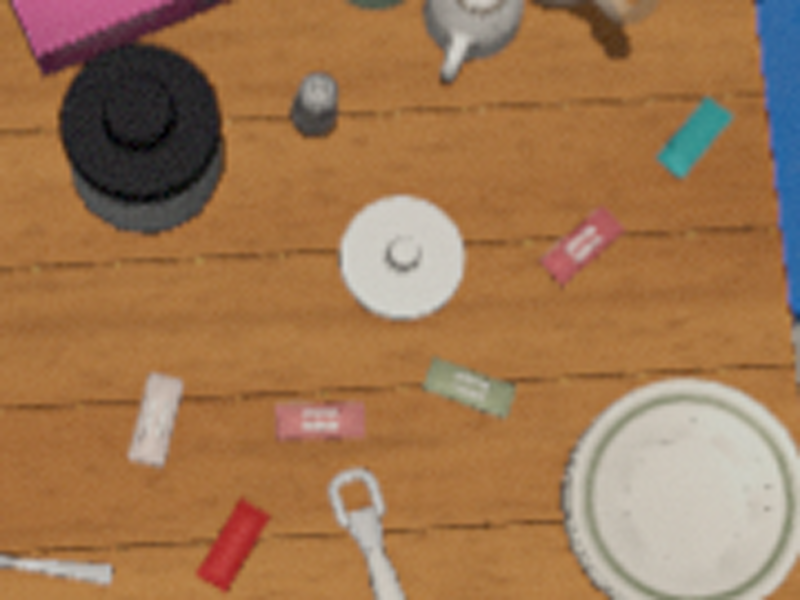

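The crop shows the white, two pink and green sachets with printed labels, so four are wanted. Red and turquoise are plain decoys. The knob is at about (671,-23,158). I'm moving above it and winding the wrist back for one long twist.

Emit:
servo_tool --rotation '[[0,0,-0.16],[0,0,-0.16],[0,0,-0.16],[0,0,-0.16],[0,0,-0.16],[0,0,-0.16],[0,0,-0.16]]' --slide '[[0.68,-0.985,0.2],[0.68,-0.985,0.2],[0.68,-0.985,0.2],[0.68,-0.985,0.2],[0.68,-0.985,0.2],[0.68,-0.985,0.2],[0.68,-0.985,0.2]]' --grip '[1,1,1,1,1,1,1]'

```text
clock: 0.98
position: [396.9, 370.5, 231.1]
ee_rot: [0.753, -0.658, -0.0, 0.0]
contact_force: [0.4, 0.3, 0.0]
gripper_width: 85.3
grasp_force: 0.0
```

Emit:
servo_tool --rotation '[[0,0,-0.16],[0,0,-0.16],[0,0,-0.16],[0,0,-0.16],[0,0,-0.16],[0,0,-0.16],[0,0,-0.16]]' --slide '[[0.68,-0.985,0],[0.68,-0.985,0],[0.68,-0.985,0],[0.68,-0.985,0],[0.68,-0.985,0],[0.68,-0.985,0],[0.68,-0.985,0]]' --grip '[1,1,1,1,1,1,1]'

```text
clock: 1.85
position: [532.9, 173.8, 231.2]
ee_rot: [-0.344, 0.939, -0.0, -0.0]
contact_force: [0.3, 0.2, -0.3]
gripper_width: 85.4
grasp_force: 0.0
```

Emit:
servo_tool --rotation '[[0,0,-0.16],[0,0,-0.16],[0,0,-0.16],[0,0,-0.16],[0,0,-0.16],[0,0,-0.16],[0,0,-0.16],[0,0,-0.16]]' --slide '[[0.68,-0.985,0],[0.68,-0.985,0],[0.68,-0.985,0],[0.68,-0.985,0],[0.68,-0.985,0],[0.68,-0.985,0],[0.68,-0.985,0],[0.68,-0.985,0]]' --grip '[1,1,1,1,1,1,1,1]'

```text
clock: 2.85
position: [668.9, -22.7, 231.4]
ee_rot: [0.151, 0.989, -0.0, -0.0]
contact_force: [-0.3, -0.1, -0.3]
gripper_width: 85.5
grasp_force: 0.0
```

```bash
python3 - <<'E'
from h import *
s=read_state(); print(s['clock'],s['position'],s['joints'],s['ee_rot'])
d=snap('scene','s1'); crop(d,230,130,350,250,'c1',5)
print(proj(d,[671,-23,158]),proj(d,s['position']))
E
```

```text
2.85 [668.88801462 -22.69113685 231.43689741] [ 2.07183541e-01  4.40484421e-01  1.94677800e-01 -2.63516967e-06
 -1.32518619e+00 -2.08064088e+00] [ 1.50753882e-01  9.88571321e-01 -3.32747652e-05 -9.24442869e-05]
(np.float64(289.6387639857194), np.float64(177.7869183315685)) (np.float64(289.13195998051555), np.float64(155.9567786021275))
```

View pics/c1.png

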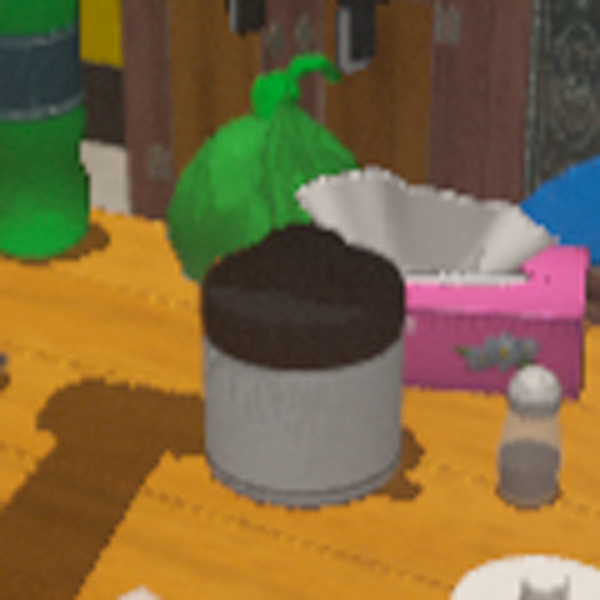

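```bash
python3 - <<'E'
from h import *
d=load('s1'); crop(d,190,30,390,180,'c2',4)
a=load('scene0'); t=load('top0'); print(proj(a,[261,567.5,190.5]),proj(t,[261,567.5,190.5]),proj(d,[669,-23,231]),proj(d,[669,-23,250]))
E
```

```text
(np.float64(57.06951686681313), np.float64(178.95921901663561)) (np.float64(82.79018735584512), np.float64(290.22986607911605)) (np.float64(289.23934414855694), np.float64(156.09775095210767)) (np.float64(289.21568311308386), np.float64(150.1830908976798))
```

View pics/c2.png

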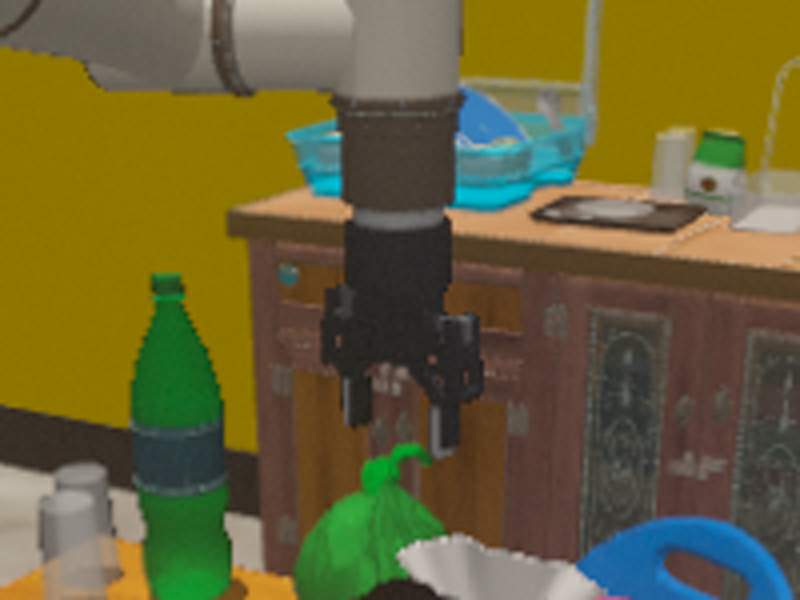

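The gripper's tips are at about (280,136) and (301,144), a little higher than the TCP projects. I'll check that with depth.

```bash
python3 - <<'E'
from h import *
d=load('s1')
for c,r in [(360,400),(355,415),(358,420),(445,430),(442,445),(448,452),(395,250),(400,340)]:
    u,v=190+c/4,30+r/4; print(round(u),round(v),at_depth(d,u,v).round(0), d['image'][int(round(v)),int(round(u))])
t=snap('top','t1')
P=[];
for v in range(100,200):
    for u in range(200,300):
        p=at_depth(t,u,v)
        if 235<p[2]<330: P.append([u,v,*p])
P=np.array(P)
for z in range(240,330,10):
    q=P[(P[:,4]>z)&(P[:,4]<z+10)]
    if len(q): print(z,len(q),q.mean(0).round(0),q[:,2:4].min(0).round(),q[:,2:4].max(0).round())
E
```

```text
280 130 [684.  17. 303.] [39 36 28]
279 134 [681.  20. 291.] [41 37 31]
280 135 [680.  17. 288.] [40 35 29]
301 138 [647. -75. 305.] [40 39 37]
300 141 [647. -73. 293.] [50 47 46]
302 143 [659. -71. 284.] [100  89  82]
289 92 [637. -40. 430.] [46 46 42]
290 115 [644. -40. 366.] [40 39 35]
290 11 [252. 154. 662. -18. 294.] [644. -74.] [680.  31.]
300 9 [258. 155. 655. -36. 305.] [645. -74.] [679.  31.]
310 5 [257. 153. 659. -32. 316.] [644. -74.] [673.  24.]
320 8 [252. 152. 660. -19. 325.] [642. -71.] [681.  38.]
```

Emit:
servo_tool --rotation '[[0,0,0],[0,0,0],[0,0,0],[0,0,0],[0,0,0],[0,0,0],[0,0,0],[0,0,0]]' --slide '[[0,0,0],[0,0,0],[0,0,0],[0,0,0],[0,0,0],[0,0,0],[0,0,0],[0,0,0]]' --grip '[-1,-1,-1,-1,-1,-1,-1,-1]'

```text
clock: 3.95
position: [668.9, -23.1, 231.5]
ee_rot: [0.152, 0.988, -0.0, -0.0]
contact_force: [0.2, 0.4, 0.5]
gripper_width: 0.0
grasp_force: 0.0
```

```bash
python3 - <<'E'
from h import *
d=snap('scene','s2')
s=read_state(); print(s['position'],s['gripper_width'])
for v in range(100,170,4):
    row=[(u,at_depth(d,u,v).round(0)) for u in range(265,315)]
    row=[(u,p) for u,p in row if 560<p[0]<780 and -140<p[1]<100]
    if row: print(v,row[0][0],row[-1][0],row[len(row)//2][1])
E
```

```text
[668.98535183 -23.14876564 231.53542363] -0.0708409518106739
100 277 302 [639. -43. 409.]
104 278 300 [642. -42. 397.]
108 278 301 [655. -34. 382.]
112 273 301 [647. -29. 372.]
116 274 306 [649. -38. 361.]
120 276 306 [654. -38. 348.]
124 278 304 [655. -37. 337.]
128 280 301 [658. -35. 324.]
132 285 294 [657. -33. 312.]
136 285 294 [660. -31. 298.]
140 285 294 [659. -32. 287.]
144 286 292 [657. -29. 275.]
```

Emit:
servo_tool --rotation '[[0,0,0],[0,0,0],[0,0,0],[0,0,0]]' --slide '[[0.01,0,-0.15],[0.01,0,-0.3],[0.01,0,-0.31],[0.01,0,-0.31]]' --grip '[-1,-1,-1,-1]'

```text
clock: 4.5
position: [671.7, -23.2, 170.6]
ee_rot: [0.152, 0.988, -0.0, 0.001]
contact_force: [-0.0, -0.0, 0.1]
gripper_width: 0.2
grasp_force: 0.0
```

```bash
python3 - <<'E'
from h import *
s=read_state(); print(s['position'],s['contact_force'])
d=snap('scene','s3'); crop(d,250,120,330,180,'c3',8)
print(proj(d,s['position']))
E
```

```text
[671.69611972 -23.23447579 170.63223044] [-0.03141291 -0.04505885  0.1382028 ]
(np.float64(289.8026417750662), np.float64(174.0209758160513))
```

View pics/c3.png

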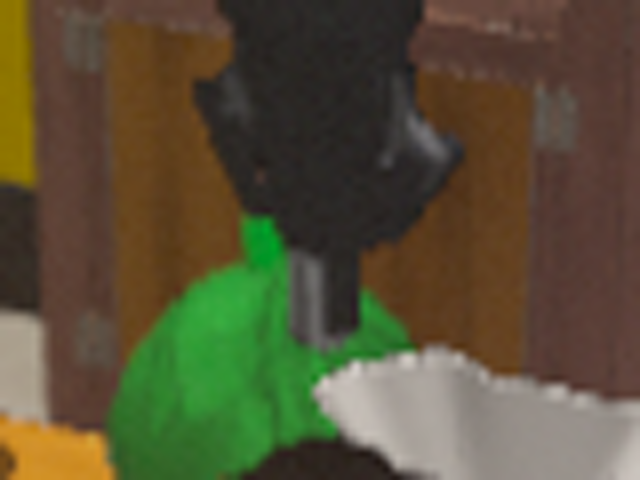

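The fingertip at (290,163) is still well above the knob's edge at (290,175), so the real tips sit some 35 mm above the reported TCP. I'll confirm by a gentle touch.

Emit:
servo_tool --rotation '[[0,0,0],[0,0,0],[0,0,0],[0,0,0],[0,0,0],[0,0,0]]' --slide '[[0,0,-0.02],[0,0,-0.04],[0,0,-0.06],[0,0,-0.08],[0,0,-0.08],[0,0,-0.08]]' --grip '[-1,-1,-1,-1,-1,-1]'

```text
clock: 5.3
position: [671.0, -23.1, 153.6]
ee_rot: [0.152, 0.988, -0.0, 0.0]
contact_force: [1.0, -0.3, -0.3]
gripper_width: -0.2
grasp_force: 0.0
```

Emit:
servo_tool --rotation '[[0,0,0],[0,0,0],[0,0,0],[0,0,0],[0,0,0],[0,0,0]]' --slide '[[0,0,-0.02],[0,0,-0.04],[0,0,-0.06],[0,0,-0.08],[0,0,-0.08],[0,0,-0.08]]' --grip '[-1,-1,-1,-1,-1,-1]'

```text
clock: 6.05
position: [671.1, -23.1, 137.6]
ee_rot: [0.152, 0.988, 0.0, 0.0]
contact_force: [0.2, -0.3, -0.9]
gripper_width: -0.0
grasp_force: 0.0
```

Emit:
servo_tool --rotation '[[0,0,0],[0,0,0],[0,0,0],[0,0,0]]' --slide '[[0,0,-0.01],[0,0,-0.025],[0,0,-0.04],[0,0,-0.04]]' --grip '[-1,-1,-1,-1]'

```text
clock: 6.55
position: [670.7, -23.1, 129.0]
ee_rot: [0.152, 0.988, -0.0, -0.0]
contact_force: [0.8, 0.0, 0.5]
gripper_width: -0.1
grasp_force: 0.0
```

Emit:
servo_tool --rotation '[[0,0,0],[0,0,0],[0,0,0]]' --slide '[[0,0,-0.01],[0,0,-0.015],[0,0,-0.015]]' --grip '[-1,-1,-1]'

```text
clock: 6.92
position: [670.9, -23.1, 126.4]
ee_rot: [0.152, 0.988, -0.0, -0.0]
contact_force: [0.1, -0.3, -0.2]
gripper_width: 0.1
grasp_force: 0.0
```

Emit:
servo_tool --rotation '[[0,0,0],[0,0,0],[0,0,0]]' --slide '[[0,0,-0.01],[0,0,-0.015],[0,0,-0.015]]' --grip '[-1,-1,-1]'

```text
clock: 7.3
position: [670.9, -23.1, 123.4]
ee_rot: [0.152, 0.988, -0.0, -0.0]
contact_force: [-0.1, 0.5, -0.1]
gripper_width: 0.2
grasp_force: 0.0
```

Emit:
servo_tool --rotation '[[0,0,0],[0,0,0],[0,0,0]]' --slide '[[0,0,-0.01],[0,0,-0.015],[0,0,-0.015]]' --grip '[-1,-1,-1]'

```text
clock: 7.68
position: [670.9, -23.1, 120.3]
ee_rot: [0.152, 0.988, -0.0, -0.0]
contact_force: [0.5, -0.6, 0.2]
gripper_width: 0.1
grasp_force: 0.0
```

Emit:
servo_tool --rotation '[[0,0,0],[0,0,0],[0,0,0]]' --slide '[[0,0,-0.005],[0,0,-0.01],[0,0,-0.01]]' --grip '[-1,-1,-1]'

```text
clock: 8.05
position: [671.2, -23.2, 119.1]
ee_rot: [0.152, 0.988, -0.0, 0.0]
contact_force: [-0.6, 0.1, 2.7]
gripper_width: -0.2
grasp_force: 1.3
```

```bash
python3 - <<'E'
from h import *
s=read_state(); print(s['position'],s['contact_force'])
d=snap('scene','s4')
for v in range(148,190,3):
    row=[(u,at_depth(d,u,v).round(0)) for u in range(265,315)]
    row=[(u,p) for u,p in row if 560<p[0]<780 and -140<p[1]<100]
    if row: print(v,row[0][0],row[-1][0],row[len(row)//2][1])
E
```

```text
[671.17594436 -23.16617739 119.09542949] [-0.56916236  0.05675192  2.67423288]
148 274 301 [648. -31. 265.]
151 275 301 [650. -30. 255.]
154 277 306 [656. -40. 245.]
157 279 306 [659. -42. 235.]
160 280 303 [662. -36. 223.]
163 284 301 [649. -47. 220.]
166 286 297 [654. -41. 208.]
169 286 294 [660. -30. 193.]
172 286 294 [661. -30. 183.]
175 284 296 [664. -28. 171.]
178 280 300 [665. -28. 161.]
181 273 307 [653. -38. 158.]
184 271 309 [650. -36. 148.]
187 270 310 [648. -37. 139.]
```

Contact came at reported z=119.4, against the knob top at 158. The real tips, when shut, are therefore at reported z + 39. I'll back off, open, descend and grip the knob.

Emit:
servo_tool --rotation '[[0,0,0],[0,0,0],[0,0,0],[0,0,0],[0,0,0],[0,0,0],[0,0,0]]' --slide '[[0,0,0.1],[0,0,0.1],[0,0,0.1],[0,0,0.1],[0,0,0.1],[0,0,0.1],[0,0,0.1]]' --grip '[-1,1,1,1,1,1,1]'

```text
clock: 8.98
position: [670.9, -23.1, 138.4]
ee_rot: [0.152, 0.988, -0.0, -0.0]
contact_force: [-0.0, 0.5, 0.2]
gripper_width: 85.4
grasp_force: 0.0
```

Emit:
servo_tool --rotation '[[0,0,0],[0,0,0],[0,0,0],[0,0,0],[0,0,0],[0,0,0]]' --slide '[[0,0,-0.1],[0,0,-0.15],[0,0,-0.19],[0,0,-0.22],[0,0,-0.25],[0,0,-0.25]]' --grip '[1,1,1,1,1,1]'

```text
clock: 9.72
position: [670.7, -23.2, 88.1]
ee_rot: [0.152, 0.988, -0.0, -0.0]
contact_force: [-0.3, -0.0, 0.9]
gripper_width: 85.3
grasp_force: 0.0
```

Emit:
servo_tool --rotation '[[0,0,0],[0,0,0],[0,0,0],[0,0,0],[0,0,0],[0,0,0],[0,0,0]]' --slide '[[0,0,0],[0,0,0],[0,0,0],[0,0,0],[0,0,0],[0,0,0],[0,0,0]]' --grip '[-1,-1,-1,-1,-1,-1,-1]'

```text
clock: 10.6
position: [671.3, -23.1, 89.0]
ee_rot: [0.152, 0.988, 0.0, 0.0]
contact_force: [0.5, 0.5, 5.3]
gripper_width: 54.5
grasp_force: 63.2
```

Emit:
servo_tool --rotation '[[0,0,0.025],[0,0,0.05],[0,0,0.075],[0,0,0.1],[0,0,0.125],[0,0,0.15],[0,0,0.175],[0,0,0.2]]' --slide '[[0,0,0.0034],[0,0,0.0068],[0,0,0.0102],[0,0,0.0136],[0,0,0.017],[0,0,0.0204],[0,0,0.0238],[0,0,0.0272]]' --grip '[-1,-1,-1,-1,-1,-1,-1,-1]'

```text
clock: 11.6
position: [671.0, -23.6, 92.9]
ee_rot: [-0.46, 0.888, -0.0, -0.0]
contact_force: [0.8, -1.6, 1.1]
gripper_width: 54.7
grasp_force: 63.3
```

```bash
python3 - <<'E'
from h import *
s=read_state(); print(s['position'],s['contact_force'],s['wrist_torque'],s['joints'],s['gripper_width'])
E
```

```text
[670.9962477  -23.59547805  92.88597508] [ 0.76995357 -1.60020147  1.05391264] [-0.38292435 -0.29381863 -0.0484768 ] [ 2.05239061e-01  5.38144150e-01  2.46981499e-03  1.72617274e-04
 -1.03559971e+00 -8.20504845e-01] 54.69449214590884
```

Emit:
servo_tool --rotation '[[0,0,0.025],[0,0,0.05],[0,0,0.075],[0,0,0.1],[0,0,0.125],[0,0,0.15],[0,0,0.175],[0,0,0.2]]' --slide '[[0,0,0.0034],[0,0,0.0068],[0,0,0.0102],[0,0,0.0136],[0,0,0.017],[0,0,0.0204],[0,0,0.0238],[0,0,0.0272]]' --grip '[-1,-1,-1,-1,-1,-1,-1,-1]'

```text
clock: 12.6
position: [672.2, -23.5, 98.6]
ee_rot: [0.894, -0.448, 0.001, -0.0]
contact_force: [3.6, -1.8, -1.1]
gripper_width: 54.7
grasp_force: 63.4
```

Emit:
servo_tool --rotation '[[0,0,0.025],[0,0,0.05],[0,0,0.075],[0,0,0.1],[0,0,0.125],[0,0,0.15],[0,0,0.175],[0,0,0.2]]' --slide '[[0,0,0.0034],[0,0,0.0068],[0,0,0.0102],[0,0,0.0136],[0,0,0.017],[0,0,0.0204],[0,0,0.0238],[0,0,0.0272]]' --grip '[-1,-1,-1,-1,-1,-1,-1,-1]'

```text
clock: 13.6
position: [672.8, -22.8, 104.2]
ee_rot: [0.987, 0.163, 0.002, -0.0]
contact_force: [3.6, 0.3, -0.8]
gripper_width: 54.6
grasp_force: 63.7
```

```bash
python3 - <<'E'
from h import *
s=read_state(); print(s['position'],s['contact_force'],s['wrist_torque'],s['joints'],s['gripper_width'])
d=load('s4');e=snap('scene','s5')
for f in (d,e):
    for v in range(180,225,5): print(at_depth(f,282,v).round(0)[[0,2]],f['image'][v,282],end='|')
    print()
E
```

```text
[672.77647803 -22.82750602 104.18322873] [ 3.57597033  0.30179117 -0.80773716] [ 0.06139584 -1.22830464 -0.11552086] [ 2.05731407e-01  5.28686949e-01  1.65876352e-02 -5.77517508e-05
 -1.05483331e+00  1.69258996e+00] 54.569691561041246
[647. 157.] [47 39 30]|[654. 136.] [50 39 30]|[631. 132.] [62 50 49]|[611. 126.] [55 40 34]|[609. 110.] [56 41 34]|[611.  91.] [134 129 124]|[610.  74.] [139 134 130]|[610.  56.] [137 132 127]|[609.  39.] [141 135 130]|
[647. 157.] [46 37 29]|[639. 144.] [57 48 45]|[611. 143.] [57 46 42]|[608. 128.] [54 40 30]|[618. 105.] [116 111 107]|[613.  90.] [135 130 126]|[605.  77.] [131 126 120]|[614.  54.] [139 134 128]|[608.  39.] [142 138 132]|
```

The lid has risen about 15 mm with the fingers, so I'm lifting gently.

Emit:
servo_tool --rotation '[[0,0,0],[0,0,0],[0,0,0],[0,0,0],[0,0,0],[0,0,0]]' --slide '[[0,0,0.01],[0,0,0.02],[0,0,0.03],[0,0,0.04],[0,0,0.05],[0,0,0.05]]' --grip '[-1,-1,-1,-1,-1,-1]'

```text
clock: 14.4
position: [670.3, -23.3, 114.6]
ee_rot: [0.987, 0.16, -0.001, -0.0]
contact_force: [0.2, -0.2, -1.5]
gripper_width: 54.3
grasp_force: 64.3
```

Emit:
servo_tool --rotation '[[0,0,0],[0,0,0],[0,0,0],[0,0,0],[0,0,0],[0,0,0]]' --slide '[[0,0,0.02],[0,0,0.05],[0,0,0.1],[0,0,0.2],[0,0,0.3],[0,0,0.3]]' --grip '[-1,-1,-1,-1,-1,-1]'

```text
clock: 15.15
position: [672.4, -23.0, 177.7]
ee_rot: [0.987, 0.161, 0.003, 0.0]
contact_force: [-0.4, 0.0, -2.3]
gripper_width: 54.3
grasp_force: 64.3
```

```bash
python3 - <<'E'
from h import *
s=read_state(); print(s['position'],s['contact_force'],s['gripper_width'])
d=load('top0'); D=d['image'].astype(int)
e=snap('top','t2'); im=e['image']
# tray: dark region near (166,210)
sub=cv2.cvtColor(e['image'],cv2.COLOR_RGB2HSV)
m=((sub[...,2]<125)&(sub[...,1]<110)).astype(np.uint8); m[:, :120]=0; m[:,215:]=0; m[:170]=0; m[250:]=0
m=cv2.morphologyEx(m,cv2.MORPH_CLOSE,np.ones((5,5)))
c=max(cv2.findContours(m,cv2.RETR_EXTERNAL,cv2.CHAIN_APPROX_NONE)[0],key=cv2.contourArea)
w=np.array([at_z(e,*p[0],15)[:2] for p in c],np.float32); print(cv2.minAreaRect(c),cv2.minAreaRect(w))
crop(e,110,90,330,255,'c4')
# canister rim
P=np.array([at_depth(e,u,v) for v in range(130,200) for u in range(230,285)]); q=P[(P[:,2]>112)&(P[:,2]<130)&(np.hypot(P[:,0]-670,P[:,1]+23)<80)]; print(len(q),q.min(0),q.max(0),q.mean(0))
E
```

```text
[672.36644535 -23.03506662 177.68313549] [-0.37277071  0.03128103 -2.28288627] 54.3399123342004
((172.327392578125, 210.30239868164062), (52.38626480102539, 83.47054290771484), 79.11447143554688) ((551.6366577148438, 304.24652099609375), (203.2662353515625, 315.6765441894531), 9.440298080444336)
104 [611.93822169 -79.15171616 112.36193396] [653.58274937  32.50988414 129.66980304] [627.06094122 -23.9867243  120.23439918]
```

View pics/c4.png

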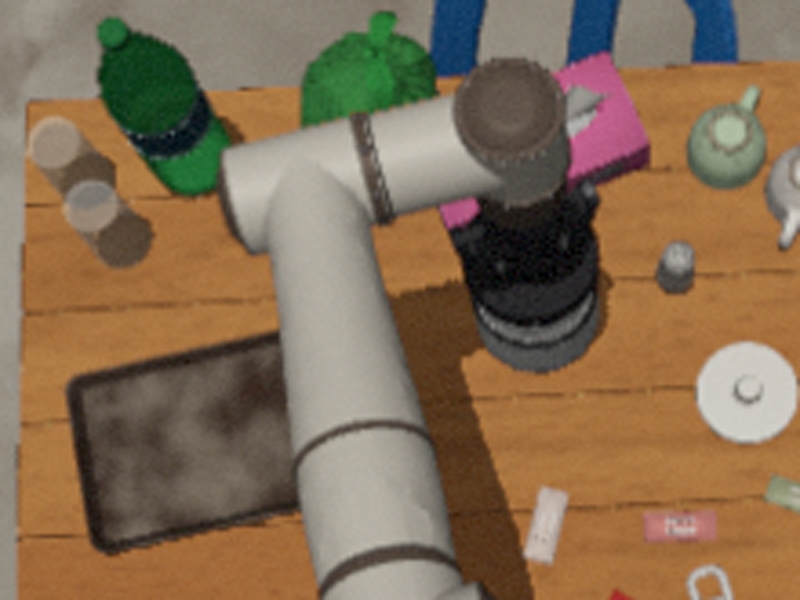

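The lid hangs clear in the gripper, and the canister's open neck ring shows at about (258,172). Next the tray centre.

```bash
python3 - <<'E'
from h import *
d=load('top0')
sub=cv2.cvtColor(d['image'],cv2.COLOR_RGB2HSV)
m=((sub[...,2]<135)&(sub[...,1]<120)).astype(np.uint8); m[:, :124]=0; m[:,212:]=0; m[:174]=0; m[248:]=0
m=cv2.morphologyEx(m,cv2.MORPH_CLOSE,np.ones((5,5)));m=cv2.morphologyEx(m,cv2.MORPH_OPEN,np.ones((7,7)))
c=max(cv2.findContours(m,cv2.RETR_EXTERNAL,cv2.CHAIN_APPROX_NONE)[0],key=cv2.contourArea)
w=np.array([at_z(d,*p[0],15)[:2] for p in c],np.float32); print(cv2.boxPoints(cv2.minAreaRect(c)).round(0).tolist(),cv2.minAreaRect(w))
E
```

```text
[[125.0, 194.0], [195.0, 179.0], [205.0, 227.0], [136.0, 242.0]] ((553.597900390625, 329.43731689453125), (192.3091583251953, 268.1518859863281), 9.220061302185059)
```

Emit:
servo_tool --rotation '[[0,0,0],[0,0,0],[0,0,0],[0,0,0],[0,0,0],[0,0,0],[0,0,0]]' --slide '[[-0.05,0.15,0],[-0.15,0.4,0],[-0.29,0.88,0],[-0.29,0.88,0],[-0.29,0.88,0],[-0.29,0.88,0],[-0.29,0.88,0]]' --grip '[-1,-1,-1,-1,-1,-1,-1]'

```text
clock: 16.08
position: [613.0, 151.7, 174.4]
ee_rot: [0.987, 0.16, -0.0, 0.0]
contact_force: [0.2, -0.9, -1.8]
gripper_width: 54.3
grasp_force: 64.4
```

Emit:
servo_tool --rotation '[[0,0,0],[0,0,0],[0,0,0],[0,0,0],[0,0,0],[0,0,0],[0,0,0]]' --slide '[[-0.05,0.15,0],[-0.15,0.4,0],[-0.29,0.88,0],[-0.29,0.88,0],[-0.29,0.88,0],[-0.29,0.88,0],[-0.29,0.88,0]]' --grip '[-1,-1,-1,-1,-1,-1,-1]'

```text
clock: 16.95
position: [555.6, 327.3, 174.8]
ee_rot: [0.987, 0.16, -0.0, 0.0]
contact_force: [-0.4, 0.7, -0.6]
gripper_width: 54.5
grasp_force: 64.4
```

Emit:
servo_tool --rotation '[[0,0,0],[0,0,0],[0,0,0],[0,0,0],[0,0,0],[0,0,0],[0,0,0]]' --slide '[[0,0,-0.2],[0,0,-0.4],[0,0,-0.6],[0,0,-0.7],[0,0,-0.78],[0,0,-0.8],[0,0,-0.8]]' --grip '[-1,-1,-1,-1,-1,-1,-1]'

```text
clock: 17.82
position: [555.6, 328.9, 15.4]
ee_rot: [0.987, 0.161, 0.0, -0.0]
contact_force: [0.0, -0.9, -1.2]
gripper_width: 54.4
grasp_force: 64.4
```

```bash
python3 - <<'E'
from h import *
s=read_state(); print(s['clock'],s['position'],s['contact_force'],s['gripper_width'])
d=snap('scene','s6'); crop(d,120,140,250,240,'c5',6); print(proj(d,[554,330,3]))
e=snap('top','t3')
E
```

```text
17.825 [555.55537047 328.89710396  15.4233572 ] [ 0.01031215 -0.88941622 -1.16711901] 54.37069925188115
(np.float64(186.4490256190124), np.float64(209.8790400034196))
```

View pics/c5.png

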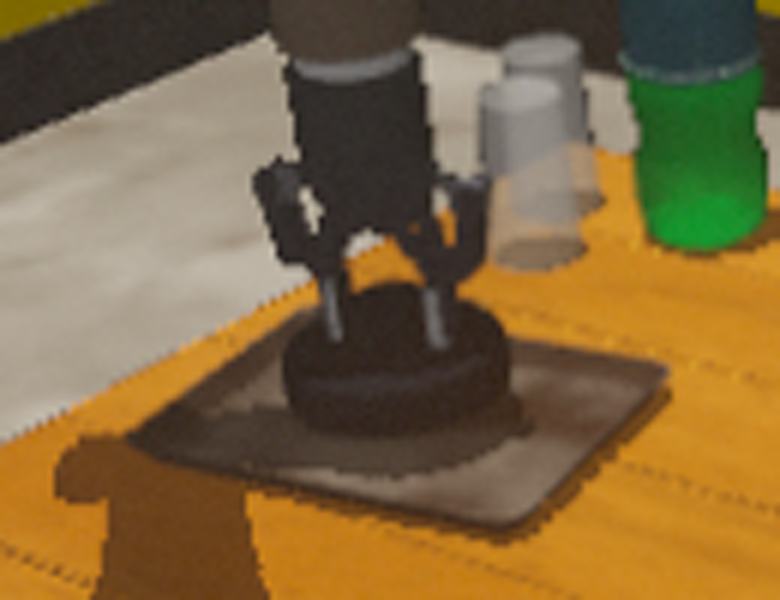

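The lid hangs centred over the tray, about 25 mm up. Lowering now.

Emit:
servo_tool --rotation '[[0,0,0],[0,0,0],[0,0,0],[0,0,0],[0,0,0],[0,0,0],[0,0,0]]' --slide '[[0,0,-0.03],[0,0,-0.06],[0,0,-0.08],[0,0,-0.1],[0,0,-0.11],[0,0,-0.115],[0,0,-0.115]]' --grip '[-1,-1,-1,-1,-1,-1,-1]'

```text
clock: 18.8
position: [555.0, 328.9, -8.1]
ee_rot: [0.987, 0.161, 0.0, -0.0]
contact_force: [0.5, 0.0, -1.7]
gripper_width: 54.6
grasp_force: 64.4
```

Emit:
servo_tool --rotation '[[0,0,0],[0,0,0],[0,0,0]]' --slide '[[0,0,-0.004],[0,0,-0.008],[0,0,-0.008]]' --grip '[-1,-1,-1]'

```text
clock: 19.18
position: [554.9, 328.8, -9.8]
ee_rot: [0.987, 0.161, -0.0, 0.0]
contact_force: [-0.2, 0.9, -1.5]
gripper_width: 54.6
grasp_force: 64.4
```

Emit:
servo_tool --rotation '[[0,0,0],[0,0,0],[0,0,0]]' --slide '[[0,0,-0.004],[0,0,-0.008],[0,0,-0.008]]' --grip '[-1,-1,-1]'

```text
clock: 19.55
position: [555.2, 329.0, -10.3]
ee_rot: [0.987, 0.161, 0.0, -0.0]
contact_force: [-2.0, -1.4, 5.4]
gripper_width: 54.3
grasp_force: 65.4
```

Emit:
servo_tool --rotation '[[0,0,0],[0,0,0],[0,0,0]]' --slide '[[0,0,-0.004],[0,0,-0.008],[0,0,-0.008]]' --grip '[-1,-1,-1]'

```text
clock: 19.92
position: [555.2, 329.0, -10.3]
ee_rot: [0.987, 0.161, 0.001, -0.0]
contact_force: [-4.4, -2.3, 11.6]
gripper_width: 54.4
grasp_force: 66.2
```

The lid is resting on the tray floor. I'll release, rise, and re-measure the sachets.

Emit:
servo_tool --rotation '[[0,0,0],[0,0,0],[0,0,0],[0,0,0],[0,0,0],[0,0,0],[0,0,0],[0,0,0]]' --slide '[[0,0,0.01],[0,0,0.01],[0,0,0.01],[0,0,0.01],[0,0,0.2],[0,0,0.5],[0,0,0.7],[0,0,0.7]]' --grip '[1,1,1,1,1,1,1,1]'

```text
clock: 20.92
position: [557.1, 330.5, 131.6]
ee_rot: [0.987, 0.161, 0.004, -0.002]
contact_force: [-0.7, 0.8, -0.3]
gripper_width: 85.5
grasp_force: 0.0
```

```bash
cat >> h.py <<'E'
def sachets(d):
    im=d['image'].astype(int); out=[]
    hsv=cv2.cvtColor(d['image'],cv2.COLOR_RGB2HSV)
    # non-wood: wood is orange (r-b large with r>g moderately)
    lab=cv2.cvtColor(d['image'],cv2.COLOR_RGB2LAB).astype(int)
    m=(lab[...,2]<152).astype(np.uint8)
    R,t,K=cam(d)
    n,L,S,C=cv2.connectedComponentsWithStats(m,connectivity=4)
    for i in range(1,n):
        if not 60<S[i,4]<500: continue
        w=at_z(d,*C[i],5)
        if not (300<w[0]<850 and -600<w[1]<450): continue
        c=cv2.findContours((L==i).astype(np.uint8),cv2.RETR_EXTERNAL,cv2.CHAIN_APPROX_NONE)[0][0]
        W=np.array([at_z(d,*p[0],5)[:2] for p in c],np.float32); (x,y),(a,b),th=cv2.minAreaRect(W)
        if a>b: a,b,th=b,a,th+90
        # th = direction of short side a
        th=(th+90)%180-90
        out.append((round(x,1),round(y,1),round(a),round(b),round(th),C[i].round(0).tolist(),im[L==i].mean(0).round().tolist()))
    return out
E
python3 - <<'E'
from h import *
for s in sachets(load('top0')): print(s)
d=snap('top','t4'); print()
for s in sachets(d): print(s)
print(read_state()['position'])
E
```

```text
(715.1, -170.8, 39, 57, 86, [295.0, 163.0], [112.0, 102.0, 95.0])
(667.5, -500.9, 34, 79, 47, [381.0, 170.0], [77.0, 136.0, 128.0])
(576.5, -393.3, 31, 76, 36, [355.0, 195.0], [175.0, 109.0, 105.0])
(457.6, -287.0, 30, 75, -22, [330.0, 227.0], [150.0, 148.0, 120.0])
(445.7, -20.3, 33, 78, 73, [260.0, 234.0], [185.0, 169.0, 157.0])
(437.8, -158.7, 30, 71, -3, [296.0, 234.0], [181.0, 126.0, 118.0])
(309.2, -196.7, 44, 175, -79, [310.0, 267.0], [179.0, 168.0, 156.0])
(330.9, 89.2, 27, 138, -7, [230.0, 266.0], [171.0, 161.0, 152.0])

(715.1, -170.8, 39, 57, 86, [295.0, 163.0], [113.0, 104.0, 96.0])
(667.5, -500.9, 34, 79, 47, [381.0, 170.0], [78.0, 137.0, 129.0])
(576.2, -393.3, 31, 75, 36, [355.0, 195.0], [176.0, 110.0, 106.0])
(457.6, -287.0, 30, 75, -22, [330.0, 227.0], [151.0, 149.0, 121.0])
(445.5, -20.5, 33, 78, 74, [260.0, 234.0], [187.0, 170.0, 158.0])
(437.8, -158.7, 30, 71, -3, [296.0, 234.0], [181.0, 126.0, 118.0])
(309.2, -196.7, 44, 175, -79, [310.0, 267.0], [180.0, 169.0, 158.0])
(330.9, 89.0, 27, 138, -7, [230.0, 267.0], [173.0, 162.0, 153.0])
[555.54795256 329.54946101 128.79493492]
```

The four sachets are unmoved. First the white one at (445.7,-20.4), closing line 73.5°.

Emit:
servo_tool --rotation '[[0,0,-0.049],[0,0,-0.049],[0,0,-0.049],[0,0,-0.049],[0,0,-0.049]]' --slide '[[-0.273,-0.873,0],[-0.273,-0.873,0],[-0.273,-0.873,0],[-0.273,-0.873,0],[-0.273,-0.873,0]]' --grip '[0.4,0.4,0.4,0.4,0.4]'

```text
clock: 21.6
position: [500.2, 154.0, 126.2]
ee_rot: [1.0, 0.007, -0.001, 0.0]
contact_force: [-0.2, -0.1, 0.1]
gripper_width: 59.7
grasp_force: 0.0
```

Emit:
servo_tool --rotation '[[0,0,-0.049],[0,0,-0.049],[0,0,-0.049],[0,0,-0.049],[0,0,-0.049],[0,0,-0.049]]' --slide '[[-0.273,-0.873,0],[-0.273,-0.873,0],[-0.273,-0.873,-0.2],[-0.273,-0.873,-0.4],[-0.273,-0.873,-0.6],[-0.273,-0.873,-0.6]]' --grip '[0.4,0.4,0.4,0.4,0.4,0.4]'

```text
clock: 22.35
position: [443.8, -20.5, 4.3]
ee_rot: [0.989, -0.145, -0.004, 0.002]
contact_force: [0.4, -0.8, 0.5]
gripper_width: 59.9
grasp_force: 0.0
```

Emit:
servo_tool --rotation '[[0,0,0],[0,0,0],[0,0,0],[0,0,0],[0,0,0],[0,0,0]]' --slide '[[0,0,-0.07],[0,0,-0.14],[0,0,-0.18],[0,0,-0.21],[0,0,-0.215],[0,0,-0.215]]' --grip '[0.4,0.4,0.4,0.4,0.4,0.4]'

```text
clock: 23.1
position: [446.1, -20.2, -35.7]
ee_rot: [0.989, -0.146, 0.0, -0.0]
contact_force: [-0.1, 0.0, 0.3]
gripper_width: 59.8
grasp_force: 0.0
```

```bash
python3 - <<'E'
from h import *
s=read_state(); print(s['clock'],s['position'],s['contact_force'],s['gripper_width'],s['joints'])
d=snap('scene','s7'); crop(d,200,200,310,285,'c6',7)
E
```

```text
23.1 [446.09213601 -20.19603785 -35.65311195] [-0.13686508  0.04054318  0.29507267] 59.83003520530327 [ 3.20790329e-01  4.12144060e-01 -6.90223111e-01  1.71225298e-04
 -4.67772253e-01  9.57467765e-01]
```

View pics/c6.png

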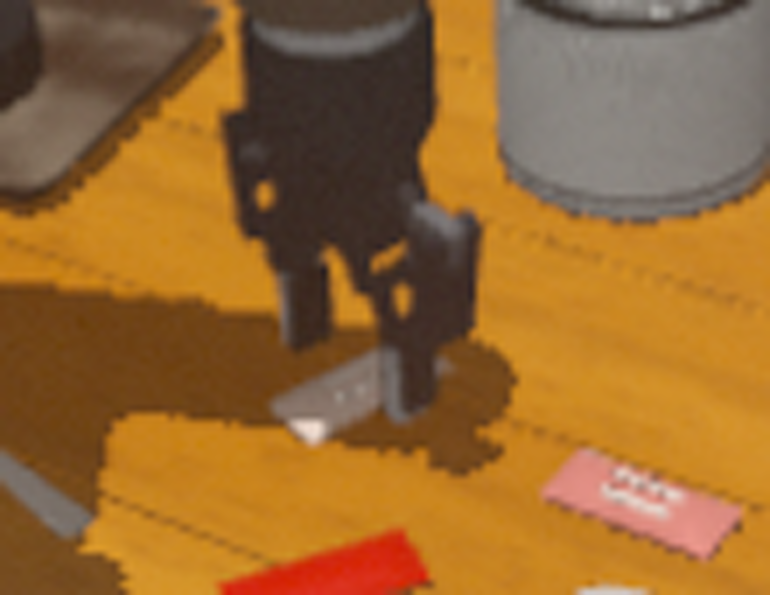

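The open fingers straddle the white sachet. Lower 3 mm, close, lift.

Emit:
servo_tool --rotation '[[0,0,0],[0,0,0],[0,0,0],[0,0,0],[0,0,0],[0,0,0],[0,0,0],[0,0,0]]' --slide '[[0,0,-0.01],[0,0,-0.013],[0,0,-0.013],[0,0,-0.013],[0,0,-0.013],[0,0,-0.013],[0,0,-0.013],[0,0,-0.013]]' --grip '[0.4,0,-0.5,-1,-1,-1,-1,-1]'

```text
clock: 24.15
position: [445.8, -20.3, -38.1]
ee_rot: [0.989, -0.146, 0.0, 0.0]
contact_force: [-1.4, 1.0, 4.5]
gripper_width: 25.4
grasp_force: 58.6
```

Emit:
servo_tool --rotation '[[0,0,0],[0,0,0],[0,0,0],[0,0,0]]' --slide '[[0,0,0.1],[0,0,0.3],[0,0,0.6],[0,0,0.8]]' --grip '[-1,-1,-1,-1]'

```text
clock: 24.65
position: [446.4, -20.2, 124.1]
ee_rot: [0.989, -0.146, 0.001, -0.001]
contact_force: [1.8, 0.4, 0.2]
gripper_width: 25.1
grasp_force: 59.0
```

Emit:
servo_tool --rotation '[[0,0,0],[0,0,0],[0,0,0],[0,0,0],[0,0,0]]' --slide '[[0.2,0,0.1],[0.5,0,0.1],[0.8,0,0.1],[1,0,0.1],[1,0,0.1]]' --grip '[-1,-1,-1,-1,-1]'

```text
clock: 25.28
position: [647.4, -20.4, 139.5]
ee_rot: [0.989, -0.146, -0.001, 0.0]
contact_force: [-0.6, -0.4, -0.4]
gripper_width: 24.9
grasp_force: 59.0
```

Emit:
servo_tool --rotation '[[0,0,0],[0,0,0],[0,0,0],[0,0,0]]' --slide '[[0.126,-0.014,0],[0.126,-0.014,-0.05],[0.126,-0.014,-0.07],[0.126,-0.014,-0.07]]' --grip '[-1,-1,-1,-1]'

```text
clock: 25.78
position: [669.6, -23.1, 127.0]
ee_rot: [0.989, -0.146, -0.001, 0.0]
contact_force: [1.0, -0.1, 0.2]
gripper_width: 25.0
grasp_force: 59.0
```

```bash
python3 - <<'E'
from h import *
s=read_state(); print(s['clock'],s['position'],s['contact_force'],s['gripper_width'])
d=snap('scene','s8'); crop(d,245,120,335,215,'c7',6)
E
```

```text
25.775 [669.5630243  -23.08706514 126.96434807] [ 0.98464117 -0.06513736  0.17525005] 24.956106773485576
```

View pics/c7.png

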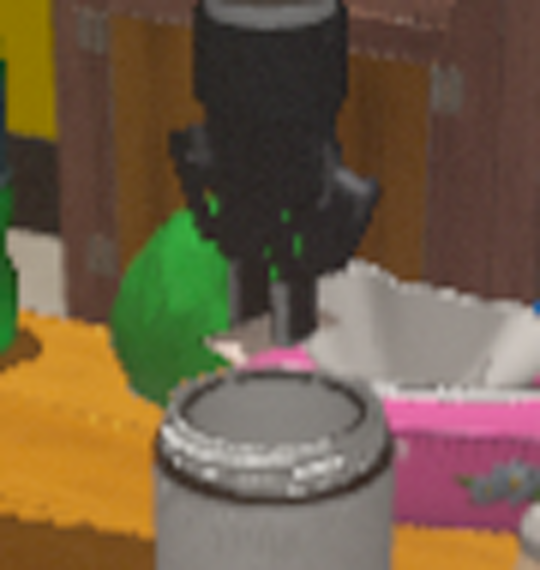

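The sachet is held level and centred over the open mouth. Lowering in and releasing with a partial opening.

Emit:
servo_tool --rotation '[[0,0,0],[0,0,0],[0,0,0],[0,0,0],[0,0,0],[0,0,0],[0,0,0]]' --slide '[[0,0,-0.05],[0,0,-0.12],[0,0,-0.19],[0,0,-0.26],[0,0,-0.33],[0,0,-0.42],[0,0,-0.42]]' --grip '[-1,-1,-1,-1,-1,-1,-1]'

```text
clock: 26.7
position: [669.5, -23.3, 41.0]
ee_rot: [0.989, -0.146, -0.002, 0.001]
contact_force: [-0.1, -0.2, -0.7]
gripper_width: 25.6
grasp_force: 59.0
```

Emit:
servo_tool --rotation '[[0,0,0],[0,0,0],[0,0,0],[0,0,0],[0,0,0],[0,0,0],[0,0,0],[0,0,0]]' --slide '[[0,0,0],[0,0,0],[0,0,0],[0,0,0],[0,0,0.15],[0,0,0.4],[0,0,0.6],[0,0,0.6]]' --grip '[0.06,0.06,0.06,0.06,0.06,0.06,0.06,0.06]'

```text
clock: 27.7
position: [673.5, -23.0, 168.5]
ee_rot: [0.989, -0.146, 0.005, -0.001]
contact_force: [0.7, -0.7, 0.0]
gripper_width: 45.4
grasp_force: 0.0
```

```bash
python3 - <<'E'
from h import *
s=read_state(); print(s['clock'],s['position'],s['contact_force'],s['gripper_width'])
d=snap('top','t5')
for s in sachets(d): print(s)
E
```

```text
27.7 [673.49985413 -22.97951841 168.54219964] [ 0.72821865 -0.70818657  0.02959473] 45.373274439627124
(715.1, -170.8, 39, 57, 86, [295.0, 163.0], [112.0, 103.0, 95.0])
(667.4, -501.1, 34, 79, 47, [381.0, 170.0], [77.0, 136.0, 127.0])
(576.2, -393.1, 31, 75, 38, [356.0, 195.0], [174.0, 108.0, 104.0])
(457.6, -287.0, 30, 75, -22, [330.0, 227.0], [149.0, 148.0, 120.0])
(437.8, -158.7, 30, 71, -3, [296.0, 234.0], [179.0, 125.0, 117.0])
(309.2, -196.7, 44, 175, -79, [310.0, 267.0], [178.0, 167.0, 156.0])
```

Next the pink sachet at (437.8,-158.7), closing line -3°.

Emit:
servo_tool --rotation '[[0,0,-0.106],[0,0,-0.106],[0,0,-0.106],[0,0,-0.106],[0,0,-0.106]]' --slide '[[-0.583,-0.339,0],[-0.583,-0.339,0],[-0.583,-0.339,0],[-0.583,-0.339,0],[-0.583,-0.339,0]]' --grip '[0.4,0.4,0.4,0.4,0.4]'

```text
clock: 28.38
position: [553.4, -91.0, 162.3]
ee_rot: [0.888, -0.461, -0.001, 0.0]
contact_force: [-1.0, 0.2, 0.2]
gripper_width: 59.4
grasp_force: 0.0
```

Emit:
servo_tool --rotation '[[0,0,-0.106],[0,0,-0.106],[0,0,-0.106],[0,0,-0.106],[0,0,-0.106],[0,0,-0.106],[0,0,-0.106]]' --slide '[[-0.583,-0.339,0],[-0.583,-0.339,0],[-0.583,-0.339,-0.2],[-0.583,-0.339,-0.4],[-0.583,-0.339,-0.7],[-0.583,-0.339,-0.8],[-0.583,-0.339,-0.8]]' --grip '[0.4,0.4,0.4,0.4,0.4,0.4,0.4]'

```text
clock: 29.25
position: [436.0, -158.6, 1.4]
ee_rot: [-0.688, 0.725, 0.002, -0.002]
contact_force: [-0.5, 0.9, 0.5]
gripper_width: 59.4
grasp_force: 0.0
```

Emit:
servo_tool --rotation '[[0,0,0],[0,0,0],[0,0,0],[0,0,0],[0,0,0],[0,0,0]]' --slide '[[0,0,-0.07],[0,0,-0.14],[0,0,-0.18],[0,0,-0.2],[0,0,-0.206],[0,0,-0.206]]' --grip '[0.4,0.4,0.4,0.4,0.4,0.2]'

```text
clock: 30.0
position: [438.1, -158.7, -37.4]
ee_rot: [-0.688, 0.726, -0.0, 0.0]
contact_force: [0.2, -0.1, 0.2]
gripper_width: 51.2
grasp_force: 0.0
```

Emit:
servo_tool --rotation '[[0,0,0],[0,0,0],[0,0,0],[0,0,0],[0,0,0],[0,0,0]]' --slide '[[0,0,0],[0,0,0],[0,0,0],[0,0,0],[0,0,0],[0,0,0]]' --grip '[-0.5,-1,-1,-1,-1,-1]'

```text
clock: 30.75
position: [439.3, -159.1, -35.7]
ee_rot: [-0.688, 0.725, -0.001, 0.001]
contact_force: [-2.1, 0.4, 14.7]
gripper_width: 19.7
grasp_force: 52.1
```

Emit:
servo_tool --rotation '[[0,0,0],[0,0,0],[0,0,0],[0,0,0],[0,0,0]]' --slide '[[0,0,0.1],[0,0,0.3],[0,0,0.6],[0,0,0.9],[0,0,0.9]]' --grip '[-1,-1,-1,-1,-1]'

```text
clock: 31.38
position: [441.3, -159.1, 147.5]
ee_rot: [-0.688, 0.726, -0.005, 0.004]
contact_force: [0.3, 0.2, -0.6]
gripper_width: 5.4
grasp_force: 58.0
```

```bash
python3 - <<'E'
from h import *
d=snap('scene','s9'); s=read_state(); print(s['gripper_width'],s['grasp_force'],proj(d,s['position']+[0,0,39]))
crop(d,250,150,360,300,'c8',4)
for s in sachets(snap('top','t6')): print(s)
E
```

```text
5.573997103006064 57.98951794859022 (np.float64(291.0749485980312), np.float64(213.58864339197893))
(715.1, -170.8, 39, 57, 86, [295.0, 163.0], [112.0, 104.0, 96.0])
(667.5, -500.9, 34, 79, 47, [381.0, 170.0], [77.0, 137.0, 128.0])
(576.2, -393.3, 31, 75, 36, [355.0, 195.0], [175.0, 109.0, 105.0])
(457.6, -287.0, 30, 75, -22, [330.0, 227.0], [150.0, 149.0, 121.0])
```

View pics/c8.png

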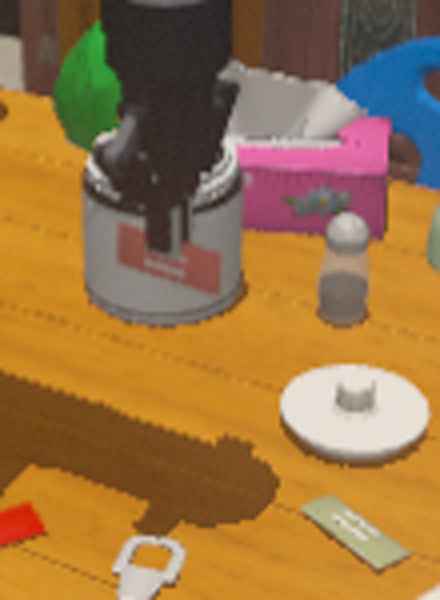

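The pink sachet rolled on edge and is held by its faces, vertical but firm and centred at about (292,213). It fits the mouth that way, so I'm depositing it.

Emit:
servo_tool --rotation '[[0,0,0],[0,0,0],[0,0,0],[0,0,0],[0,0,0]]' --slide '[[0.15,0.08,0.15],[0.4,0.23,0.15],[0.583,0.339,0.15],[0.583,0.339,0.15],[0.583,0.339,0.15]]' --grip '[-1,-1,-1,-1,-1]'

```text
clock: 32.1
position: [552.8, -91.0, 170.1]
ee_rot: [-0.688, 0.726, 0.002, -0.002]
contact_force: [-0.2, -0.8, -0.6]
gripper_width: 5.1
grasp_force: 58.1
```

Emit:
servo_tool --rotation '[[0,0,0],[0,0,0],[0,0,0],[0,0,0],[0,0,0],[0,0,0]]' --slide '[[0.2,0.12,0],[0.4,0.23,0],[0.583,0.339,0],[0.583,0.339,0],[0.583,0.339,0],[0.583,0.339,0]]' --grip '[-1,-1,-1,-1,-1,-1]'

```text
clock: 32.85
position: [669.8, -24.1, 172.6]
ee_rot: [-0.687, 0.726, 0.0, -0.0]
contact_force: [-0.2, -0.3, 0.8]
gripper_width: 5.4
grasp_force: 58.1
```

Emit:
servo_tool --rotation '[[0,0,0],[0,0,0],[0,0,0],[0,0,0],[0,0,0],[0,0,0],[0,0,0],[0,0,0]]' --slide '[[0,0,-0.1],[0,0,-0.2],[0,0,-0.28],[0,0,-0.35],[0,0,-0.42],[0,0,-0.5],[0,0,-0.58],[0,0,-0.58]]' --grip '[-1,-1,-1,-1,-1,-1,-1,-1]'

```text
clock: 33.85
position: [669.7, -23.3, 54.1]
ee_rot: [-0.688, 0.726, 0.001, -0.002]
contact_force: [-0.4, 0.2, -0.3]
gripper_width: 4.9
grasp_force: 58.1
```

Emit:
servo_tool --rotation '[[0,0,0],[0,0,0],[0,0,0],[0,0,0],[0,0,0],[0,0,0],[0,0,0],[0,0,0]]' --slide '[[0,0,0],[0,0,0],[0,0,0],[0,0,0],[0,0,0.15],[0,0,0.4],[0,0,0.6],[0,0,0.6]]' --grip '[0.06,0.06,0.06,0.06,0.06,0.06,0.06,0.06]'

```text
clock: 34.85
position: [673.4, -23.0, 181.3]
ee_rot: [-0.688, 0.726, -0.003, 0.004]
contact_force: [-0.9, 0.1, 0.4]
gripper_width: 45.4
grasp_force: 0.0
```

```bash
python3 - <<'E'
from h import *
d=snap('scene','s10'); s=read_state(); print(s['clock'],s['position'],s['gripper_width'],s['grasp_force'])
crop(d,250,150,360,300,'c9',4)
for s in sachets(snap('top','t7')): print(s)
E
```

```text
34.9 [671.78522117 -22.88415843 178.39112039] 45.50493355621399 0.0
(715.1, -170.8, 39, 57, 86, [296.0, 163.0], [111.0, 102.0, 94.0])
(667.5, -500.9, 34, 79, 47, [381.0, 170.0], [77.0, 136.0, 127.0])
(576.2, -393.2, 31, 76, 38, [355.0, 195.0], [174.0, 108.0, 104.0])
(457.6, -287.0, 30, 75, -22, [330.0, 227.0], [149.0, 148.0, 120.0])
(309.2, -196.7, 44, 175, -79, [310.0, 267.0], [178.0, 167.0, 156.0])
```

Next the green sachet at (457.6,-287), closing line -22°, starting narrower and a touch lower.

Emit:
servo_tool --rotation '[[0,0,-0.0265],[0,0,-0.0265],[0,0,-0.0265],[0,0,-0.0265],[0,0,-0.0265]]' --slide '[[-0.533,-0.66,0],[-0.533,-0.66,0],[-0.533,-0.66,0],[-0.533,-0.66,0],[-0.533,-0.66,0]]' --grip '[0.15,0.15,0.15,0.15,0.15]'

```text
clock: 35.58
position: [564.2, -155.0, 175.3]
ee_rot: [-0.625, 0.781, 0.001, -0.001]
contact_force: [0.0, -0.6, -0.1]
gripper_width: 49.1
grasp_force: 0.0
```

Emit:
servo_tool --rotation '[[0,0,-0.0265],[0,0,-0.0265],[0,0,-0.0265],[0,0,-0.0265],[0,0,-0.0265],[0,0,-0.0265],[0,0,-0.0265]]' --slide '[[-0.533,-0.66,0],[-0.533,-0.66,0],[-0.533,-0.66,-0.2],[-0.533,-0.66,-0.4],[-0.533,-0.66,-0.7],[-0.533,-0.66,-0.85],[-0.533,-0.66,-0.85]]' --grip '[0.15,0.15,0.15,0.15,0.15,0.15,0.15]'

```text
clock: 36.45
position: [456.5, -285.8, 3.3]
ee_rot: [-0.559, 0.829, 0.003, -0.002]
contact_force: [-0.2, 0.2, -0.1]
gripper_width: 48.9
grasp_force: 0.0
```

Emit:
servo_tool --rotation '[[0,0,0],[0,0,0],[0,0,0],[0,0,0],[0,0,0],[0,0,0],[0,0,0]]' --slide '[[0,0,-0.07],[0,0,-0.14],[0,0,-0.19],[0,0,-0.21],[0,0,-0.224],[0,0,-0.224],[0,0,-0.224]]' --grip '[0.15,0.15,0.15,0.15,0.15,0.15,0]'

```text
clock: 37.33
position: [458.0, -287.2, -38.2]
ee_rot: [-0.558, 0.83, -0.0, 0.0]
contact_force: [0.4, 0.8, 0.0]
gripper_width: 42.8
grasp_force: 0.0
```

Emit:
servo_tool --rotation '[[0,0,0],[0,0,0],[0,0,0],[0,0,0],[0,0,0],[0,0,0]]' --slide '[[0,0,0],[0,0,0],[0,0,0],[0,0,0],[0,0,0],[0,0,0]]' --grip '[-0.2,-0.3,-0.4,-1,-1,-1]'

```text
clock: 38.08
position: [457.9, -287.2, -37.8]
ee_rot: [-0.558, 0.83, -0.0, 0.0]
contact_force: [-1.1, 2.0, 5.7]
gripper_width: 25.2
grasp_force: 58.6
```

Emit:
servo_tool --rotation '[[0,0,0],[0,0,0],[0,0,0],[0,0,0],[0,0,0]]' --slide '[[0,0,0.1],[0,0,0.3],[0,0,0.6],[0,0,0.9],[0,0,0.9]]' --grip '[-1,-1,-1,-1,-1]'

```text
clock: 38.7
position: [461.2, -288.5, 147.1]
ee_rot: [-0.558, 0.83, -0.005, 0.004]
contact_force: [0.1, 0.8, -1.1]
gripper_width: 25.1
grasp_force: 59.0
```

Emit:
servo_tool --rotation '[[0,0,0],[0,0,0],[0,0,0],[0,0,0],[0,0,0],[0,0,0]]' --slide '[[0.12,0.15,0.15],[0.3,0.38,0.15],[0.533,0.66,0.15],[0.533,0.66,0.15],[0.533,0.66,0.15],[0.533,0.66,0.15]]' --grip '[-1,-1,-1,-1,-1,-1]'

```text
clock: 39.45
position: [563.2, -156.0, 170.9]
ee_rot: [-0.557, 0.83, 0.0, -0.001]
contact_force: [-0.6, -0.6, -0.3]
gripper_width: 25.4
grasp_force: 59.0
```

Emit:
servo_tool --rotation '[[0,0,0],[0,0,0],[0,0,0],[0,0,0],[0,0,0],[0,0,0]]' --slide '[[0.2,0.25,0],[0.4,0.5,0],[0.533,0.66,0],[0.533,0.66,0],[0.533,0.66,0],[0.533,0.66,0]]' --grip '[-1,-1,-1,-1,-1,-1]'

```text
clock: 40.2
position: [670.2, -24.8, 171.8]
ee_rot: [-0.557, 0.83, -0.0, -0.0]
contact_force: [-0.3, -0.2, -0.2]
gripper_width: 25.3
grasp_force: 59.0
```

Emit:
servo_tool --rotation '[[0,0,0],[0,0,0],[0,0,0],[0,0,0],[0,0,0],[0,0,0],[0,0,0],[0,0,0]]' --slide '[[0,0,-0.1],[0,0,-0.2],[0,0,-0.28],[0,0,-0.35],[0,0,-0.42],[0,0,-0.5],[0,0,-0.6],[0,0,-0.6]]' --grip '[-1,-1,-1,-1,-1,-1,-1,-1]'

```text
clock: 41.2
position: [669.5, -23.2, 49.1]
ee_rot: [-0.558, 0.83, 0.001, -0.002]
contact_force: [0.4, -0.7, 0.3]
gripper_width: 24.9
grasp_force: 59.0
```

Emit:
servo_tool --rotation '[[0,0,0],[0,0,0],[0,0,0],[0,0,0],[0,0,0],[0,0,0],[0,0,0],[0,0,0]]' --slide '[[0,0,0],[0,0,0],[0,0,0],[0,0,0],[0,0,0.15],[0,0,0.4],[0,0,0.6],[0,0,0.6]]' --grip '[0.06,0.06,0.06,0.06,0.06,0.06,0.06,0.06]'

```text
clock: 42.2
position: [673.4, -23.0, 176.5]
ee_rot: [-0.558, 0.83, -0.002, 0.004]
contact_force: [-0.6, -0.1, -0.4]
gripper_width: 44.8
grasp_force: 0.0
```

```bash
python3 - <<'E'
from h import *
s=read_state(); print(s['clock'],s['position'],s['gripper_width'],s['grasp_force'],s['joints'])
for s in sachets(snap('top','t8')): print(s)
E
```

```text
42.2 [673.44638179 -23.01834787 176.52849535] 44.82688894856753 0.0 [ 2.05836297e-01  4.72301375e-01  1.09177227e-01  1.19445912e-03
 -1.19828333e+00 -5.92688661e-01]
(715.1, -170.8, 39, 57, 86, [296.0, 163.0], [112.0, 103.0, 95.0])
(667.2, -501.2, 34, 79, 47, [381.0, 170.0], [77.0, 136.0, 127.0])
(576.1, -393.1, 31, 75, 36, [355.0, 195.0], [174.0, 108.0, 104.0])
(309.2, -196.7, 44, 175, -79, [310.0, 267.0], [178.0, 167.0, 156.0])
```

Last sachet: pink at (576.2,-393.2), closing line 36.5°.

Emit:
servo_tool --rotation '[[0,0,0.081],[0,0,0.081],[0,0,0.081],[0,0,0.081],[0,0,0.081],[0,0,0.081]]' --slide '[[-0.237,-0.925,0],[-0.237,-0.925,0],[-0.237,-0.925,0],[-0.237,-0.925,0],[-0.237,-0.925,0],[-0.237,-0.925,0]]' --grip '[0.15,0.15,0.15,0.15,0.15,0.15]'

```text
clock: 43.0
position: [623.7, -206.8, 170.8]
ee_rot: [0.749, -0.662, -0.001, 0.0]
contact_force: [0.1, -0.1, 0.4]
gripper_width: 49.2
grasp_force: 0.0
```

Emit:
servo_tool --rotation '[[0,0,0.081],[0,0,0.081],[0,0,0.081],[0,0,0.081],[0,0,0.081],[0,0,0.081],[0,0,0.081],[0,0,0.081]]' --slide '[[-0.237,-0.925,0],[-0.237,-0.925,0],[-0.237,-0.925,0],[-0.237,-0.925,-0.2],[-0.237,-0.925,-0.45],[-0.237,-0.925,-0.7],[-0.237,-0.925,-0.85],[-0.237,-0.925,-0.85]]' --grip '[0.15,0.15,0.15,0.15,0.15,0.15,0.15,0.15]'

```text
clock: 44.0
position: [574.9, -390.8, -1.9]
ee_rot: [0.892, -0.452, -0.003, 0.0]
contact_force: [1.0, 0.4, 0.6]
gripper_width: 49.2
grasp_force: 0.0
```

Emit:
servo_tool --rotation '[[0,0,0],[0,0,0],[0,0,0],[0,0,0],[0,0,0],[0,0,0],[0,0,0]]' --slide '[[0,0,-0.07],[0,0,-0.14],[0,0,-0.17],[0,0,-0.19],[0,0,-0.2],[0,0,-0.2],[0,0,-0.2]]' --grip '[0.15,0.15,0.15,0.15,0.15,0.15,0]'

```text
clock: 44.88
position: [576.4, -393.3, -38.2]
ee_rot: [0.892, -0.453, 0.0, 0.0]
contact_force: [-0.8, -0.5, 1.1]
gripper_width: 42.8
grasp_force: 0.0
```

Emit:
servo_tool --rotation '[[0,0,0],[0,0,0],[0,0,0],[0,0,0],[0,0,0],[0,0,0]]' --slide '[[0,0,0],[0,0,0],[0,0,0],[0,0,0],[0,0,0],[0,0,0]]' --grip '[-0.2,-0.3,-0.4,-1,-1,-1]'

```text
clock: 45.62
position: [576.5, -393.3, -37.8]
ee_rot: [0.892, -0.453, 0.0, 0.0]
contact_force: [-0.9, 1.2, 4.7]
gripper_width: 24.8
grasp_force: 58.6
```

Emit:
servo_tool --rotation '[[0,0,0],[0,0,0],[0,0,0],[0,0,0],[0,0,0]]' --slide '[[0,0,0.1],[0,0,0.3],[0,0,0.6],[0,0,0.9],[0,0,0.9]]' --grip '[-1,-1,-1,-1,-1]'

```text
clock: 46.25
position: [579.6, -395.2, 149.9]
ee_rot: [0.892, -0.452, 0.007, 0.0]
contact_force: [-0.0, 0.4, -0.5]
gripper_width: 24.9
grasp_force: 58.9
```

Emit:
servo_tool --rotation '[[0,0,0],[0,0,0],[0,0,0],[0,0,0],[0,0,0],[0,0,0]]' --slide '[[0.05,0.2,0.15],[0.13,0.5,0.15],[0.2,0.78,0.15],[0.237,0.925,0.15],[0.237,0.925,0.15],[0.237,0.925,0.15]]' --grip '[-1,-1,-1,-1,-1,-1]'

```text
clock: 47.0
position: [623.2, -208.5, 171.2]
ee_rot: [0.892, -0.453, -0.0, 0.0]
contact_force: [-0.1, -0.5, -0.3]
gripper_width: 25.1
grasp_force: 58.9
```

Emit:
servo_tool --rotation '[[0,0,0],[0,0,0],[0,0,0],[0,0,0],[0,0,0],[0,0,0],[0,0,0]]' --slide '[[0.07,0.25,0],[0.13,0.5,0],[0.2,0.78,0],[0.237,0.925,0],[0.237,0.925,0],[0.237,0.925,0],[0.237,0.925,0]]' --grip '[-1,-1,-1,-1,-1,-1,-1]'

```text
clock: 47.88
position: [670.7, -24.9, 171.4]
ee_rot: [0.891, -0.454, -0.0, 0.0]
contact_force: [-0.7, 0.4, 0.4]
gripper_width: 25.1
grasp_force: 58.9
```

Emit:
servo_tool --rotation '[[0,0,0],[0,0,0],[0,0,0],[0,0,0],[0,0,0],[0,0,0],[0,0,0],[0,0,0]]' --slide '[[0,0,-0.1],[0,0,-0.2],[0,0,-0.28],[0,0,-0.35],[0,0,-0.42],[0,0,-0.5],[0,0,-0.59],[0,0,-0.59]]' --grip '[-1,-1,-1,-1,-1,-1,-1,-1]'

```text
clock: 48.88
position: [669.5, -23.2, 51.1]
ee_rot: [0.892, -0.453, -0.002, 0.001]
contact_force: [0.4, 0.4, 0.3]
gripper_width: 24.9
grasp_force: 58.9
```

Emit:
servo_tool --rotation '[[0,0,0],[0,0,0],[0,0,0],[0,0,0],[0,0,0],[0,0,0],[0,0,0],[0,0,0]]' --slide '[[0,0,0],[0,0,0],[0,0,0],[0,0,0],[0,0,0.15],[0,0,0.4],[0,0,0.6],[0,0,0.6]]' --grip '[0.06,0.06,0.06,0.06,0.06,0.06,0.06,0.06]'

```text
clock: 49.88
position: [673.4, -23.0, 178.5]
ee_rot: [0.892, -0.453, 0.004, -0.002]
contact_force: [-0.1, -0.5, -0.2]
gripper_width: 45.6
grasp_force: 0.0
```

Emit:
servo_tool --rotation '[[0,0,0],[0,0,0],[0,0,0],[0,0,0],[0,0,0]]' --slide '[[-0.3,-0.5,0],[-0.6,-1,0],[-0.6,-1,0],[-0.6,-1,0],[-0.6,-1,0]]' --grip '[0.06,0.06,0.06,0.06,0.06]'

```text
clock: 50.5
position: [548.6, -225.4, 172.8]
ee_rot: [0.891, -0.455, -0.001, 0.0]
contact_force: [0.9, -0.3, -0.9]
gripper_width: 45.6
grasp_force: 0.0
```

```bash
python3 - <<'E'
from h import *
s=read_state(); print(s['clock'],s['position'],s['gripper_width'],s['joints'])
d=snap('top','t9')
for s in sachets(d): print(s)
crop(d,220,130,340,220,'c10',6.6)
P=[]
for v in range(140,190):
    for u in range(235,285):
        p=at_depth(d,u,v)
        if np.hypot(p[0]-671,p[1]+23)<49: P.append(p)
P=np.array(P); print(len(P),np.percentile(P[:,2],[0,25,50,75,90,98,100]).round())
E
```

```text
50.5 [ 548.61032731 -225.35858089  172.80011816] 45.598575507714955 [-1.17100582e-01  3.45249895e-01 -1.00435404e-01 -2.64573497e-04
 -1.12681779e+00  7.43824354e-01]
(667.4, -501.1, 34, 79, 47, [381.0, 170.0], [77.0, 135.0, 126.0])
(309.2, -196.7, 44, 175, -79, [310.0, 267.0], [178.0, 167.0, 156.0])
32 [  2.  25. 120. 124. 125. 126. 127.]
```

View pics/c10.png

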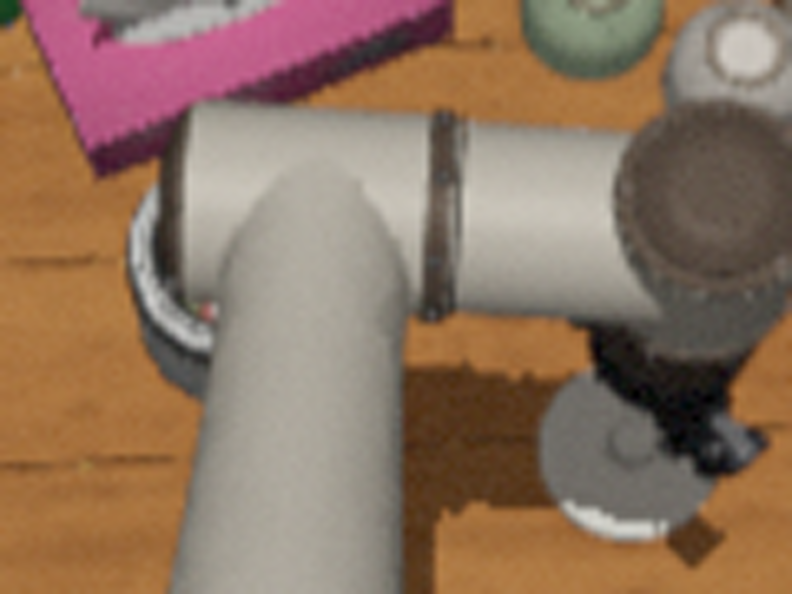

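The arm partly hides the canister, with a sachet corner visible inside at (251,177). The inner lid sits at about (315,197). Now to fit its centre from an unobstructed frame.

```bash
python3 - <<'E'
from h import *
for n in ('top0','t7','t8'):
    d=load(n); hsv=cv2.cvtColor(d['image'],cv2.COLOR_RGB2HSV)
    m=((hsv[...,1]<45)&(hsv[...,2]>150)).astype(np.uint8); k=np.zeros_like(m); k[175:220,293:338]=m[175:220,293:338]
    c=max(cv2.findContours(k,cv2.RETR_EXTERNAL,cv2.CHAIN_APPROX_NONE)[0],key=cv2.contourArea)
    w=np.array([at_z(d,*p[0],15)[:2] for p in cv2.convexHull(c)],np.float32); print(n,cv2.minEnclosingCircle(w),w.min(0),w.max(0),(w.min(0)+w.max(0))/2)
d=snap('scene','s11')
P=np.array([at_depth(d,u,v) for v in range(230,275) for u in range(310,365)])
q=P[(P[:,2]>8)&(P[:,2]<20)&(P[:,0]<650)&(P[:,0]>480)]; print(len(q),q[:,:2].min(0),q[:,:2].max(0))
q=P[(P[:,2]>25)&(P[:,2]<45)&(P[:,0]<650)&(P[:,0]>480)]; print(len(q),q.min(0),q.max(0),q.mean(0))
E
```

```text
top0 ((571.5997314453125, -237.5606689453125), 53.0338249206543) [ 519.2087  -287.42233] [ 624.55835 -186.72356] [ 571.88354 -237.07294]
t7 ((571.8167724609375, -237.74147033691406), 53.13283157348633) [ 519.2087  -287.42233] [ 624.7675  -186.72356] [ 571.9881  -237.07294]
t8 ((571.8151245117188, -237.73590087890625), 53.13401412963867) [ 519.2087  -287.42233] [ 624.7675  -186.72356] [ 571.9881  -237.07294]
576 [ 519.64606177 -291.21147785] [ 627.04192168 -186.47888399]
64 [ 560.15522998 -250.47293031   25.0927288 ] [ 585.6544659  -224.3089891    37.75564555] [ 569.45721413 -239.19223655   33.02172981]
```

The inner lid is at (572.2,-237.5). I'll grip its knob.

Emit:
servo_tool --rotation '[[0,0,0],[0,0,0],[0,0,0],[0,0,0],[0,0,0],[0,0,0],[0,0,0]]' --slide '[[0.106,-0.072,0],[0.106,-0.072,-0.2],[0.106,-0.072,-0.4],[0.106,-0.072,-0.6],[0.106,-0.072,-0.75],[0.106,-0.072,-0.8],[0.106,-0.072,-0.8]]' --grip '[0.15,0.15,0.15,0.15,0.15,0.15,0.15]'

```text
clock: 51.48
position: [572.6, -236.8, 13.1]
ee_rot: [0.892, -0.452, -0.0, 0.0]
contact_force: [0.4, -0.1, 0.4]
gripper_width: 49.0
grasp_force: 0.0
```

```bash
python3 - <<'E'
from h import *
s=read_state(); print(s['clock'],s['position'],s['gripper_width'])
d=snap('scene','s12'); crop(d,230,150,370,270,'c11',5); print(proj(d,[572.2,-237.5,36]),proj(d,s['position']+[0,0,41]))
# rim fit
Q=[]
for n in ('s7','s8','s12'):
    e=d if n=='s12' else load(n)
    P=np.array([at_depth(e,u,v) for v in range(150,225) for u in range(255,330)])
    r=np.hypot(P[:,0]-671,P[:,1]+23); q=P[(P[:,2]>121)&(P[:,2]<129)&(r>45)&(r<72)]
    A=np.c_[2*q[:,:2],np.ones(len(q))]; x=np.linalg.lstsq(A,(q[:,:2]**2).sum(1),rcond=None)[0]; print(n,len(q),x[:2],q.min(0),q.max(0))
# interior colours
im=d['image'].astype(int)
for v in range(180,205):
    print(v,''.join('R' if (p[0]-p[1]>40 and p[0]-p[2]>30) else 'G' if p[1]-p[2]>18 else 'W' if p.min()>165 else '.' for p in im[v,262:318]))
E
```

```text
51.475 [ 572.61822024 -236.8452882    13.08823661] 48.983833847816754
(np.float64(338.37906663636466), np.float64(245.05474923143134)) (np.float64(338.614876504402), np.float64(239.60537981810234))
s7 178 [671.73863432 -23.44095308] [613.4514694  -77.9540564  121.06169265] [729.78594929  36.15666854 126.53281077]
s8 175 [671.1633245  -23.62703511] [614.09518819 -79.57702869 121.01970111] [725.40102458  37.49004747 127.52123176]
s12 173 [671.40000324 -23.89807842] [612.68858985 -76.80848644 121.02927749] [727.73611119  37.80096781 128.33626574]
180 RRRGGGGGGGGGGGGGGGGGGGRRRRRRRRRRRRRR.WWW................
181 RRRGGGGGGGGGGGGGGGGGG............RR.WWWW................
182 RRRRGGGGGGGGGGGGG..G..................WWW.W.............
183 RRRRGGGGGGGGGGWW.........................WWW.WW.........
184 RRRRGGGGGGGGWWW...........................WWWWWWW.......
185 RRRRRGGGGGGGWW.............................WWWWWWWWWWWWW
186 RRRRRRRGGGGGW...............................WWWRRRRRRRRR
187 RRRRRRRRRGGWW...............................WWWRRRRRRRRR
188 RRRRRRRRRRGWW...............................WWWRRRRRRRRR
1
[... 274 characters left out ...]
.............W...WW...RRRRRRR
194 RRRRRRRRR...WWWW..........................WWW......RRRRR
195 RRRRRRRRR.....WWWWW......................WWW.....RRRRRRR
196 RRRRRRRRR........WW.....................WW.......RRRRRRR
197 RRRRRRRRR........................................RRRRRRR
198 RRRRRRRRG........WW..............................RRRRRRR
199 RRRRRRRRR........................................RRRRRRR
200 RRRRRRRRR........................................RRRRRRR
201 RRRRRRRRR........................................RRRRRRR
202 RRRRRRRRR........................................RRRRRRR
203 RRRRRRRRR........................................RRRRRRR
204 RRRRRRRRR........................................RRRRRRR
```

View pics/c11.png

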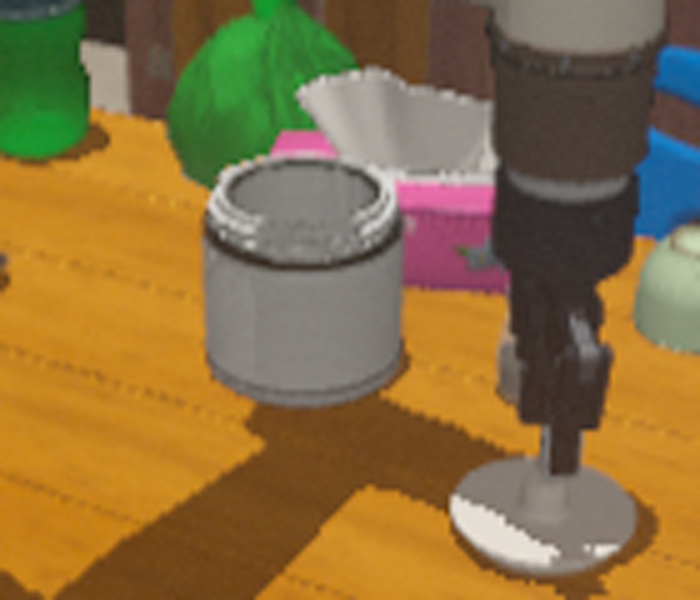

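The canister's rim is clear with nothing poking out, and the open gripper is above the white lid's knob at (339,246). Descend and grip.

Emit:
servo_tool --rotation '[[0,0,0],[0,0,0],[0,0,0],[0,0,0],[0,0,0]]' --slide '[[0,0,-0.06],[0,0,-0.12],[0,0,-0.16],[0,0,-0.175],[0,0,-0.175]]' --grip '[0.15,0.15,0.15,0.15,0.15]'

```text
clock: 52.15
position: [572.1, -237.6, -21.8]
ee_rot: [0.892, -0.453, -0.0, 0.0]
contact_force: [-0.0, -0.1, -0.6]
gripper_width: 49.1
grasp_force: 0.0
```

Emit:
servo_tool --rotation '[[0,0,0],[0,0,0],[0,0,0],[0,0,0],[0,0,0],[0,0,0],[0,0,0]]' --slide '[[0,0,0],[0,0,0],[0,0,0],[0,0,0],[0,0,0],[0,0,0],[0,0,0]]' --grip '[0,-0.2,-0.3,-1,-1,-1,-1]'

```text
clock: 53.02
position: [572.6, -237.6, -21.0]
ee_rot: [0.892, -0.453, 0.0, -0.0]
contact_force: [-0.2, 0.7, 5.6]
gripper_width: 23.6
grasp_force: 59.1
```

Emit:
servo_tool --rotation '[[0,0,0],[0,0,0],[0,0,0],[0,0,0],[0,0,0],[0,0,0]]' --slide '[[0,0,0.1],[0,0,0.3],[0,0,0.6],[0,0,0.9],[0,0,0.9],[0,0,0.9]]' --grip '[-1,-1,-1,-1,-1,-1]'

```text
clock: 53.78
position: [571.1, -237.0, 157.0]
ee_rot: [0.891, -0.453, -0.001, -0.0]
contact_force: [-0.4, -0.4, -1.4]
gripper_width: 23.5
grasp_force: 58.9
```

```bash
python3 - <<'E'
from h import *
s=read_state(); print(s['clock'],s['position'],s['gripper_width'],s['grasp_force'])
d=snap('scene','s13')
P=np.array([at_depth(d,u,v) for v in range(150,270) for u in range(290,390)])
r=np.hypot(P[:,0]-s['position'][0],P[:,1]-s['position'][1]); 
for lo in range(150,185,3):
    q=P[(P[:,2]>lo)&(P[:,2]<=lo+3)&(r<65)]
    if len(q)>3: print(lo,len(q),q.min(0).round(),q.max(0).round(),q.mean(0).round(1))
E
```

```text
53.775 [ 571.11931742 -237.02697498  157.02899146] 23.499035064417775 58.91986012458801
177 9 [ 528. -277.  178.] [ 553. -226.  180.] [ 535.5 -250.3  179.1]
180 15 [ 525. -281.  181.] [ 556. -216.  183.] [ 534.2 -253.4  181.5]
183 27 [ 524. -282.  183.] [ 559. -209.  186.] [ 534.5 -252.8  184.5]
```

```bash
cat >> h.py <<'E'
def plane(d,c,z,rmin=18,rmax=51,tol=9,win=(150,290,250,400)):
    P=np.array([at_depth(d,u,v) for v in range(win[0],win[1]) for u in range(win[2],win[3])])
    I=np.array([d['image'][v,u].min() for v in range(win[0],win[1]) for u in range(win[2],win[3])])
    r=np.hypot(P[:,0]-c[0],P[:,1]-c[1]); q=P[(r>rmin)&(r<rmax)&(abs(P[:,2]-z)<tol)&(I>80)]
    for _ in range(4):
        A=np.c_[q[:,0]-c[0],q[:,1]-c[1],np.ones(len(q))]; x=np.linalg.lstsq(A,q[:,2],rcond=None)[0]; e=q[:,2]-A@x; q=q[abs(e)<2.5*e.std()]
    return len(q),x.round(4),e.std().round(2),q.min(0).round(),q.max(0).round()
E
python3 - <<'E'
from h import *
print(plane(load('s13'),(571.5,-237.3),193))
print(plane(load('s11'),(572,-237.5),15))
E
```

```text
(405, array([1.000000e-04, 2.600000e-03, 1.929643e+02]), np.float64(0.83), array([ 522., -287.,  191.]), array([ 620., -188.,  195.]))
(457, array([3.10000e-03, 5.00000e-03, 1.46129e+01]), np.float64(1.15), array([ 522., -288.,   12.]), array([ 622., -187.,   17.]))
```

The lid hangs level. Carrying it over the mouth.

Emit:
servo_tool --rotation '[[0,0,0],[0,0,0],[0,0,0],[0,0,0],[0,0,0]]' --slide '[[0.07,0.15,0],[0.15,0.33,0],[0.248,0.5355,0],[0.248,0.5355,0],[0.248,0.5355,0]]' --grip '[-1,-1,-1,-1,-1]'

```text
clock: 54.45
position: [620.7, -130.4, 156.3]
ee_rot: [0.892, -0.453, -0.002, 0.001]
contact_force: [-0.5, -0.3, -0.5]
gripper_width: 23.6
grasp_force: 59.1
```

Emit:
servo_tool --rotation '[[0,0,0],[0,0,0],[0,0,0],[0,0,0],[0,0,0],[0,0,0]]' --slide '[[0.1,0.2,0],[0.2,0.4,0],[0.248,0.5355,0],[0.248,0.5355,0],[0.248,0.5355,0],[0.248,0.5355,0]]' --grip '[-1,-1,-1,-1,-1,-1]'

```text
clock: 55.2
position: [670.8, -24.7, 158.3]
ee_rot: [0.891, -0.454, -0.0, 0.0]
contact_force: [0.4, -0.1, -1.0]
gripper_width: 23.6
grasp_force: 59.2
```

Emit:
servo_tool --rotation '[[0,0,0],[0,0,0],[0,0,0],[0,0,0],[0,0,0],[0,0,0],[0,0,0]]' --slide '[[0,0,-0.05],[0,0,-0.11],[0,0,-0.16],[0,0,-0.2],[0,0,-0.23],[0,0,-0.25],[0,0,-0.25]]' --grip '[-1,-1,-1,-1,-1,-1,-1]'

```text
clock: 56.08
position: [671.3, -23.3, 108.2]
ee_rot: [0.892, -0.453, -0.0, 0.0]
contact_force: [0.6, -0.0, -1.7]
gripper_width: 23.7
grasp_force: 59.2
```

```bash
python3 - <<'E'
from h import *
s=read_state(); print(s['clock'],s['position'],s['gripper_width'],s['contact_force'])
d=snap('scene','s14'); print(plane(d,(671.4,-23.3),143,win=(140,215,240,340)))
e=snap('top','t10'); im=e['image'].astype(int)
for x in sachets(e): print(x)
E
```

```text
56.075 [671.29430267 -23.29722109 108.19935803] 23.66003005655768 [ 0.6417499  -0.00429649 -1.74610123]
(263, array([-9.000000e-04, -1.200000e-03,  1.442711e+02]), np.float64(0.93), array([621., -73., 142.]), array([722.,  25., 146.]))
(715.1, -170.8, 39, 57, 86, [295.0, 163.0], [112.0, 103.0, 95.0])
(667.5, -500.9, 34, 79, 47, [381.0, 170.0], [77.0, 137.0, 128.0])
(309.2, -196.7, 44, 175, -79, [310.0, 267.0], [179.0, 168.0, 156.0])
```

Emit:
servo_tool --rotation '[[0,0,0],[0,0,0],[0,0,0],[0,0,0],[0,0,0],[0,0,0]]' --slide '[[0,0,-0.01],[0,0,-0.02],[0,0,-0.03],[0,0,-0.04],[0,0,-0.045],[0,0,-0.045]]' --grip '[-1,-1,-1,-1,-1,-1]'

```text
clock: 56.92
position: [671.9, -23.1, 99.9]
ee_rot: [0.892, -0.453, 0.001, -0.0]
contact_force: [0.3, 0.4, 0.7]
gripper_width: 23.4
grasp_force: 59.2
```

Emit:
servo_tool --rotation '[[0,0,0],[0,0,0],[0,0,0]]' --slide '[[0,0,-0.005],[0,0,-0.01],[0,0,-0.01]]' --grip '[-1,-1,-1]'

```text
clock: 57.3
position: [672.2, -23.2, 98.4]
ee_rot: [0.892, -0.453, 0.001, -0.001]
contact_force: [1.2, 1.1, 4.1]
gripper_width: 23.5
grasp_force: 59.7
```

The plug is on the lip. Pressing it home while it's held level.

Emit:
servo_tool --rotation '[[0,0,0],[0,0,0],[0,0,0],[0,0,0],[0,0,0]]' --slide '[[0,0,-0.008],[0,0,-0.016],[0,0,-0.022],[0,0,-0.022],[0,0,-0.022]]' --grip '[-1,-1,-1,-1,-1]'

```text
clock: 57.92
position: [673.0, -23.3, 96.1]
ee_rot: [0.892, -0.452, 0.002, -0.001]
contact_force: [-1.7, 1.6, 10.7]
gripper_width: 23.5
grasp_force: 60.2
```

Emit:
servo_tool --rotation '[[0,0,0],[0,0,0],[0,0,0],[0,0,0]]' --slide '[[0,0,-0.006],[0,0,-0.012],[0,0,-0.012],[0,0,-0.012]]' --grip '[-1,-1,-1,-1]'

```text
clock: 58.42
position: [672.6, -23.1, 92.0]
ee_rot: [0.892, -0.453, 0.001, -0.001]
contact_force: [0.4, 2.5, 7.8]
gripper_width: 24.0
grasp_force: 59.8
```

Emit:
servo_tool --rotation '[[0,0,0],[0,0,0],[0,0,0],[0,0,0]]' --slide '[[0,0,-0.006],[0,0,-0.012],[0,0,-0.012],[0,0,-0.012]]' --grip '[-1,-1,-1,-1]'

```text
clock: 58.92
position: [672.7, -23.1, 91.9]
ee_rot: [0.892, -0.452, 0.002, -0.001]
contact_force: [-2.9, 2.6, 15.6]
gripper_width: 23.4
grasp_force: 60.6
```

Emit:
servo_tool --rotation '[[0,0,0],[0,0,0],[0,0,0],[0,0,0]]' --slide '[[0,0,-0.006],[0,0,-0.01],[0,0,-0.01],[0,0,-0.01]]' --grip '[-1,-1,-1,-1]'

```text
clock: 59.42
position: [672.7, -23.2, 91.9]
ee_rot: [0.892, -0.452, 0.002, -0.001]
contact_force: [-5.0, 3.6, 20.7]
gripper_width: 23.5
grasp_force: 61.3
```

```bash
python3 - <<'E'
from h import *
d=snap('scene','s15'); print(plane(d,(671.4,-23.3),131,win=(140,215,240,340)))
E
```

```text
(280, array([ 2.400000e-03, -1.200000e-03,  1.281932e+02]), np.float64(1.05), array([622., -74., 126.]), array([722.,  27., 131.]))
```

A firm stop at 20.7 N with the flange at about 128 mm means it is seated. Release, rise, and check.

Emit:
servo_tool --rotation '[[0,0,0],[0,0,0],[0,0,0],[0,0,0],[0,0,0],[0,0,0],[0,0,0],[0,0,0]]' --slide '[[0,0,0.025],[0,0,0.03],[0,0,0.03],[0,0,0.03],[0,0,0.15],[0,0,0.35],[0,0,0.6],[0,0,0.8]]' --grip '[-1,0.2,0.2,0.2,0.2,0.2,0.2,0.2]'

```text
clock: 60.48
position: [671.3, -23.5, 247.9]
ee_rot: [0.892, -0.453, 0.0, 0.0]
contact_force: [-0.1, 0.5, 0.0]
gripper_width: 51.4
grasp_force: 0.0
```

Emit:
servo_tool --rotation '[[0,0,0],[0,0,0],[0,0,0],[0,0,0],[0,0,0],[0,0,0]]' --slide '[[-0.3,0,0],[-0.6,0,0],[-1,0,0],[-1,0,0],[-1,0,0],[-1,0,0]]' --grip '[0.2,0.2,0.2,0.2,0.2,0.2]'

```text
clock: 61.22
position: [472.6, -23.1, 246.2]
ee_rot: [0.892, -0.453, 0.0, -0.0]
contact_force: [0.2, -0.2, -0.3]
gripper_width: 51.0
grasp_force: 0.0
```

```bash
python3 - <<'E'
from h import *
s=read_state(); print(s['clock'],s['position'],s['contact_force'])
for n in 'ab':
    d=snap('scene','s16'+n); print(plane(d,(671.4,-23.3),128,win=(140,225,240,340)))
e=snap('top','t11'); print(plane(e,(671.4,-23.3),128,win=(140,200,230,290)))
# screw lid in tray: lid top z=3+29=32
P=np.array([at_depth(e,u,v) for v in range(170,250) for u in range(130,210)]); q=P[(abs(P[:,2]-32)<5)&(np.hypot(P[:,0]-555,P[:,1]-329)<75)]
A=np.c_[q[:,:2]-[555,329],np.ones(len(q))]; print(len(q),np.linalg.lstsq(A,q[:,2],rcond=None)[0],(q.min(0)+q.max(0))/2)
for x in sachets(e): print(x)
crop(d,110,120,390,310,'c12',2.8)
E
```

```text
61.225 [472.57258816 -23.14021409 246.16875637] [ 0.19422549 -0.22833439 -0.27812006]
(277, array([1.190000e-02, 2.700000e-03, 1.287433e+02]), np.float64(1.12), array([621., -73., 125.]), array([720.,  27., 132.]))
(273, array([ 1.020000e-02, -2.400000e-03,  1.287981e+02]), np.float64(0.98), array([621., -73., 126.]), array([720.,  27., 131.]))
(331, array([-5.500000e-03, -2.500000e-03,  1.291993e+02]), np.float64(3.22), array([639., -74., 121.]), array([722.,  28., 136.]))
342 [ 3.31283422e-03 -1.23341352e-02  3.18184111e+01] [552.28225047 336.71786871  31.93556394]
(715.1, -170.8, 39, 57, 86, [296.0, 163.0], [112.0, 103.0, 95.0])
(667.4, -501.1, 34, 79, 47, [381.0, 170.0], [77.0, 137.0, 128.0])
(309.7, -200.7, 44, 175, -75, [310.0, 267.0], [179.0, 168.0, 156.0])
```

View pics/c12.png

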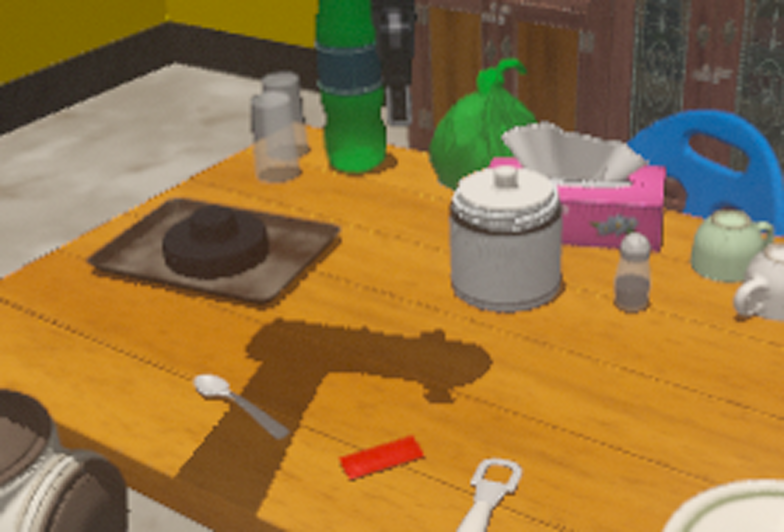

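The lid sits in the mouth, the screw lid lies flat in the tray and the shaker hasn't moved. The depth fit hints at about 0.01 rad tilt, so I'll add one firm press on the knob with the fingers shut.

Emit:
servo_tool --rotation '[[0,0,0],[0,0,0],[0,0,0],[0,0,0],[0,0,0],[0,0,0],[0,0,0]]' --slide '[[0.3,0,0],[0.6,0,0],[1,0,0],[1,0,0],[1,0,0],[1,0,0],[1,0,0]]' --grip '[-1,-1,-1,-1,-1,-1,-1]'

```text
clock: 62.25
position: [670.7, -23.3, 247.1]
ee_rot: [0.892, -0.453, 0.0, -0.0]
contact_force: [0.3, 0.1, -0.3]
gripper_width: -0.3
grasp_force: 0.0
```

Emit:
servo_tool --rotation '[[0,0,0],[0,0,0],[0,0,0],[0,0,0],[0,0,0],[0,0,0],[0,0,0]]' --slide '[[0.01,0,-0.2],[0.01,0,-0.4],[0.01,0,-0.55],[0.01,0,-0.62],[0.01,0,-0.65],[0.01,0,-0.65],[0.01,0,-0.65]]' --grip '[-1,-1,-1,-1,-1,-1,-1]'

```text
clock: 63.12
position: [674.2, -23.2, 117.8]
ee_rot: [0.892, -0.453, 0.001, -0.001]
contact_force: [-0.8, -0.8, 0.1]
gripper_width: 0.3
grasp_force: 0.0
```

Emit:
servo_tool --rotation '[[0,0,0],[0,0,0],[0,0,0],[0,0,0],[0,0,0]]' --slide '[[0,0,-0.012],[0,0,-0.024],[0,0,-0.036],[0,0,-0.036],[0,0,-0.036]]' --grip '[-1,-1,-1,-1,-1]'

```text
clock: 63.75
position: [673.5, -23.3, 109.4]
ee_rot: [0.892, -0.453, 0.0, -0.0]
contact_force: [-0.8, 0.9, 2.1]
gripper_width: 0.2
grasp_force: 1.3
```

Contact is just starting at 109.4, so the knob top is at about 149, as it should be when seated. Pressing to about 25 N.

Emit:
servo_tool --rotation '[[0,0,0],[0,0,0],[0,0,0],[0,0,0],[0,0,0],[0,0,0]]' --slide '[[0,0,-0.008],[0,0,-0.016],[0,0,-0.024],[0,0,-0.027],[0,0,-0.027],[0,0,-0.027]]' --grip '[-1,-1,-1,-1,-1,-1]'

```text
clock: 64.5
position: [673.7, -23.4, 109.2]
ee_rot: [0.892, -0.452, 0.002, -0.0]
contact_force: [-7.9, 1.8, 19.9]
gripper_width: -0.1
grasp_force: 9.7
```

Emit:
servo_tool --rotation '[[0,0,0],[0,0,0],[0,0,0],[0,0,0],[0,0,0],[0,0,0],[0,0,0]]' --slide '[[0,0,0.05],[0,0,0.2],[0,0,0.5],[0,0,0.7],[-0.3,0,0.7],[-0.6,0,0.7],[-0.6,0,0.7]]' --grip '[-1,-1,-1,-1,-1,-1,-1]'

```text
clock: 65.38
position: [548.7, -23.9, 243.2]
ee_rot: [0.892, -0.453, -0.001, 0.001]
contact_force: [0.8, -0.1, 0.7]
gripper_width: 0.3
grasp_force: 0.0
```

Emit:
servo_tool --rotation '[[0,0,0],[0,0,0],[0,0,0],[0,0,0]]' --slide '[[-0.3,0,0],[-0.4,0,0],[-0.4,0,0],[-0.4,0,0]]' --grip '[-1,-1,-1,-1]'

```text
clock: 65.88
position: [474.6, -23.1, 243.7]
ee_rot: [0.892, -0.453, 0.0, -0.0]
contact_force: [-0.8, 0.5, 0.4]
gripper_width: -0.2
grasp_force: 0.0
```

```bash
python3 - <<'E'
from h import *
for n in 'abc':
    d=snap('scene','s17'+n); print(plane(d,(671.4,-23.3),128,win=(140,225,240,340)))
for x in sachets(snap('top','t12')): print(x)
s=read_state(); print(s['clock'],s['position'],s['contact_force'])
E
```

```text
(275, array([ 1.500000e-03, -1.700000e-03,  1.280097e+02]), np.float64(1.05), array([621., -74., 126.]), array([722.,  27., 130.]))
(270, array([1.200000e-02, 0.000000e+00, 1.281824e+02]), np.float64(1.06), array([621., -73., 125.]), array([721.,  25., 131.]))
(276, array([4.100000e-03, 3.000000e-04, 1.282037e+02]), np.float64(1.06), array([621., -73., 125.]), array([721.,  27., 131.]))
(715.1, -170.8, 39, 57, 86, [295.0, 163.0], [112.0, 103.0, 95.0])
(667.6, -500.9, 34, 79, 46, [381.0, 170.0], [77.0, 137.0, 128.0])
(309.2, -196.7, 44, 175, -79, [310.0, 267.0], [179.0, 168.0, 157.0])
66.075 [474.13550069 -23.26100358 243.19534055] [ 0.5360869   0.80526783 -0.64336374]
```

The flange is at 128.1 mm and level within noise, and the stop was firm. Handing in.

```bash
python3 -c "
from bench import job_done
print(job_done())"
```

```text
the job is handed in; nothing more can be done
None
```

I handed the job in at about 66 s; no verdict came back. The screw lid lies flat, knob up, in the tray, and all four sachets are in the canister (the red and turquoise ones stay on the table). The inner lid is pressed home with its flange at about 128 mm and level within measurement noise, and the shaker hasn't moved.

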